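# Flip the drying spot plate on the hotplate

## Robot

A 6-joint arm with a two-finger parallel gripper is mounted at the origin on the work surface. World frame = base frame: x ahead of the robot, y to its left, z up, the work surface at z = 0. Lengths are in m, angles in rad, forces in N, time in s.
With the tool pointing down it reaches from about 0.35 to 0.775 m from the base axis. Payload 5.5 kg.
Tool frame: the origin (TCP) lies at the very end of the fingers, on their centre line; the grasp point (between the pads) lies 19 mm behind it; x points along the fingers, y is the direction in which the jaws open and shut, and the axes are right-handed (so a half turn about x gives the same grasp; the last joint's range is limited). The gripper opens to 85 mm and grips with 20 to 120 N. Pads are 22 mm wide; open, the fingers measure 114 mm over their backs; the gripper's body (76 mm by 85 mm) begins 54 mm behind the grasp point. The pads swing forward as they close: fully open they stand 13 mm farther back than shut.
Start: joints at [-1.401, 0.313, 0.046, 1.304, 0, 1.431], TCP at [0.175, -0.548, 0.231] pointing down, gripper open.
Joint ranges: [-2.76, 2.76], [-0.86, 1.69], [-1.03, 1.26], [-2.2, 2.34], [-1.47, 1.5], [-3.14, 3.14]. Speed limits (rad/s): [2.57, 2.57, 3.14, 3.14, 3.14, 3.14].

## Interface

Orientations are given as a unit quaternion [w, x, y, z].
In Python, from workcell import env gives the robot as it stands.
- The arm moves only by the tool drive_tool, never from a script. Its argument "plan" is a list that holds one entry, the list of rows, each a list of 7 numbers: the shift along the tool's x, y, z in cm, then the turn, a rotation vector about the tool's x, y, z in degrees, then the opening, from 0 (shut) to 1 (fully open). In form: [[[tx, ty, tz, wx, wy, wz, fingers], ...]]. A call has exactly 5 rows; each row shifts and turns the commanded pose from where the row before left it, along the tool's axes as they then stand; what a row does not reach is not made up. A row lasts 1/12 s, in which the tool goes at most 41.7 mm and 7.16 degrees, less where a joint would pass 70% of its speed; a pose out of reach is approached as far as the arm can. A call with a gripper value outside its range is refused whole. The fingers move at their own pace and stop on an object; "squeeze" is the grip in N (left out, the last holds). Time passes only in rows, so rows that do not move let the fingers close, or fill a call up. It gives the time, the measured TCP pose, the force and the opening at its end, in the units of the state.
- env.get_state(): the state, without advancing time (a new reading comes with each control period).
- env.read_camera(name): name is "side" or "top"; returns the picture (480x640x3 uint8, red, green, blue); there is no depth.
- env.camera_model(name): a dict with "camera_matrix" (3x3 intrinsics, pixels), "camera_from_world" (4x4, takes a point from world to camera coordinates). Camera axes: x right, y down, z forward; pixel columns grow to the right and rows downward; lengths in m; the calibration is good to about 2 mm. A picture is of the moment at which its call begins. camera_model takes no time and is no camera call.
- env.hand_in(): hands the job in, once; it reports no verdict.
The state is a dict: "clock": time; "joint_pos": joint angles; "qvel": joint speeds; "tau": joint torques, N m; "tcp_pos": TCP position; "orientation": TCP orientation; "wrist_force": force on the tool from outside, world axes, zero at the start; "ft_torque": the same for the moment, N m; "finger_gap": finger opening in m.
Only numpy, scipy, OpenCV 4.12 (cv2) and the standard library are available. Lean on these libraries where they do the work, as an engineer would, in place of code of your own. Each camera call takes 0.05 s, during which the arm holds its last target.

## Task

The washed porcelain spot plate is drying wells down on the hotplate: take the spatula from its mat, run its blade lightly along the hot surface and in under the spot plate (it slides away until the retaining bar stops it) until the plate butts firmly against the blade's heel, lift it clear and flip it wells up with a quick turn of the wrist, low over the surface so that it is not dropped, and leave it lying flat and wholly on the hot surface. Then set the spatula back down the right way up on its mat, with the blade about the middle of the mat. The spot plate and the hotplate are hot and easily damaged, so touch them with the spatula alone and never dig in or force it, and leave the bottle, the beaker and the tube rack where they stand.

Things in the scene. Friction and masses are not known exactly. Their poses are not given: they have to be found in the camera images.
- spot_plate: loose white porcelain plate, 96 (x) x 74 (y) x 12 mm, 0.13-0.23 kg, 4 x 3 shallow wells in one face; origin at its centre, z away from the wells (up at the start). Edges bevelled on both faces, 7 mm wide, 3 mm high: a blade riding on the surface wedges under, one over 1 mm too high butts. A push of 1-2 N slides it; starts with x within 18 degrees of the hotplate's, clear of the retaining bar
- hotplate: blue hotplate fixed to the bench, 350 wide (y) x 252 deep (x), black control strip in front, to x = -140 mm; origin at its underside's centre, x from the open front (robot side) to the back, z up. The dark flat hot surface lies 70 mm above the origin, from x = -120 (no lip) to +116 mm and y = -165 to +165 mm, with upright lips 4 mm thick, 12 mm high at the back and both sides
- hot_front (a point): middle of the hot surface's open front edge, axes as the hotplate's. A steel retaining bar (8 mm deep, 12 mm high, the surface's full width, parallel to the front edge) is clamped across it near the back: its front face lies 185 to 223 mm behind this point, set differently each time and not reported, so feel for it: the plate stops there and the blade then wedges under with 2-6 N
- spatula: rigid steel turner, 0.125 kg: flat blade 92 (x) x 60 (y) x 2 mm, its rear edge bent up into a 14 mm high heel (front face 44 mm behind the blade's centre); cranked neck; level black handle 18 wide, 16 high, 73 to 205 mm behind the blade's centre, its middle 40 mm above the blade's underside. Origin: centre of the blade's underside; x to the front edge, z up. Stands unaided on its blade
- spatula_grip (a point): a good place to grip the handle: on the handle's middle line, half-way up, 130 mm behind the blade's centre and 40 mm above the blade's underside; pinch across the 18 mm width from above. Axes as the spatula's.
- blade_tip (a point): middle of the blade's front edge, on its underside, 46 mm ahead of the spatula's origin. Axes as the spatula's. With the plate against the heel this edge is 6 mm short of the plate's far edge; butted firmly means a push of 4 to 8 N on top of the sliding drag of 1 to 5 N, which turns the handle a little in the grip (about 2.5 N per mm)
- mat: heat-proof cork mat on the bench, fixed, 190 (its x) x 150 (its y) x 6 mm; origin at the centre of its underside, so its top is 6 mm higher. The spatula starts on it with its blade's centre 15 to 32 mm from the mat's centre.
- amber_bottle: amber glass bottle with a red cap, 54 mm across, 115 mm tall, loose bystander; origin at the centre of its underside
- beaker: empty glass beaker, 70 mm across, 85 mm tall, loose bystander; origin at the centre of its underside
- tube_rack: red tube rack with a few capped tubes, 70 (its x) x 140 (its y) mm, about 70 mm tall, loose bystander; origin at the centre of its underside
There are look-alikes about, which are no part of the job. Of the things that look like the mat, the largest one is meant.

How it is judged:
On the way, in this order (a step that is already met when the one before it is completed fails the run):
1. the blade is home under the spot plate: the plate, wells down and pushed (over 3 N) against the retaining bar, butts against the blade's heel (within 2.5 mm) (x of spot_plate in the frame of spatula between 0 and 0.0065 m and contact force between spot_plate and hotplate above 3 N and angle between spot_plate's own z axis and vertical below 0.3 rad and z of spot_plate in the frame of hotplate below 0.085 m and contact force between spatula and spot_plate above 1 N), for 0.1 s.
2. the spot plate, still wells down, is carried on the spatula at least 10 mm clear of the hotplate (z of spot_plate in the frame of hotplate above 0.086 m and angle between spot_plate's own z axis and vertical below 0.4 rad and contact force between spatula and spot_plate above 0.3 N and contact force between spot_plate and hotplate below 0.05 N), for 0.2 s.
3. the spot plate goes over on the spatula (plate tilted between 35 and 125 degrees and touching the spatula) while the spatula itself, tilted over 35 degrees, is turned faster than 0.6 rad/s (angle between spot_plate's own z axis and vertical between 0.61 and 2.18 rad and angle between spatula's own z axis and vertical above 0.61 rad and angular speed of spatula above 0.6 rad/s and contact force between spatula and spot_plate above 0.05 N), for 0.02 s.
At the end, for the whole second after the job is handed in: the spot plate lies still, wells up (within 0.08 rad) and flat on the hot surface (centre 3.5 to 9 mm above it, at least 45 mm behind the front edge); the spatula stands released on its mat, right way up (within 0.1 rad), blade centre within 55 mm of the mat's centre (angle between spot_plate's own z axis and vertical above 3.06 rad and z of spot_plate in the frame of hotplate between 0.0735 and 0.079 m and x of spot_plate in the frame of hotplate above -0.075 m and linear speed of each of spot_plate, spatula below 0.02 m/s and horizontal distance between spatula and mat below 0.055 m and z of spatula in the frame of mat between 0.003 and 0.01 m and angle between spatula's own z axis and vertical below 0.1 rad); the robot touches nothing.
It fails at once if the gripper or the arm touches the hot spot plate (over 0.3 N) or the hotplate (over 3 N) (contact force between any of the fingers, the arm and spot_plate above 0.3 N or contact force between any of the fingers, the arm and hotplate above 3 N).
It fails at once if the spatula digs into the hotplate or its bar with over 15 N (contact force between spatula and hotplate above 15 N).
It fails at once if the spatula rams or jams the spot plate with over 15 N (contact force between spatula and spot_plate above 15 N).
It fails at once if the spot plate is dropped or thrown (faster than 1.2 m/s) (linear speed of spot_plate above 1.2 m/s).
It fails at once if a bystander (bottle, beaker or tube rack) is shifted by over 20 mm (distance of any of amber_bottle, beaker, tube_rack from where it was at the start of the episode above 0.02 m).
It also fails if it takes over 72 s, if anything falls off the work surface, if the arm or the gripper's body presses on something with over 40 N, if the wrist force passes 120 N, or if a joint passes its speed limit or range.

## Working session

There is one attempt and no reset: what is moved stays moved. The work goes in short steps, Python scripts to look and compute and a tool call to move; the robot and the scene stay as the last step left them, time stands still between calls to the robot, and variables do not carry over. Pictures are saved under pics/ and viewed, and the job is handed in when it is done.

Besides the shell and the picture viewer there is one more tool, called in YAML: its name, and indented under it one key for each argument. drive_tool: Moves the arm, as the interface text tells. Its arguments: {"type":"object","properties":{"plan":{"type":"array","items":{"type":"array","items":{"type":"array","items":{"type":"number"}}}},"squeeze":{"type":"number"}},"required":["plan"]}

```bash
ls; mkdir -p pics; python3 - <<'E'
from workcell import env
import cv2
print(env.get_state())
for n in ("top","side"):
    im=env.read_camera(n); cv2.imwrite(f"pics/{n}0.png",im[:,:,::-1]); print(n,env.camera_model(n))
E
```

```text
pics
{'clock': 0.0, 'joint_pos': array([-1.40060363e+00,  3.13998909e-01,  4.49958294e-02,  1.30360534e+00,
       -1.56706513e-05,  1.43120856e+00]), 'qvel': array([-2.11628675e-05, -2.06699405e-03, -1.26812363e-03,  9.92936194e-04,
       -1.89500344e-04, -1.46632747e-03]), 'tau': array([-4.48909332e-04, -4.80628395e+01,  2.98530668e+01,  1.95503508e-02,
       -1.10545359e-04, -3.03829793e-06]), 'tcp_pos': array([ 0.175195  , -0.54712921,  0.23041661]), 'orientation': array([-0.10844597, -0.698626  , -0.109727  ,  0.69865669]), 'wrist_force': array([-0.6379464 ,  0.14062498, -0.33752009]), 'ft_torque': array([-0.05889287,  0.03912943, -0.01523875]), 'finger_gap': 0.0852736384969954}
top {'camera_matrix': array([[559.15467604,   0.        , 319.79936786],
       [  0.        , 559.15467604, 243.61019671],
       [  0.        ,   0.        ,   1.        ]]), 'camera_from_world': array([[ 0.01887183, -0.99968928,  0.01628499,  0.06166132],
       [-0.998281  , -0.01974418, -0.05518344,  0.52599951],
       [ 0.05548782, -0.01521559, -0.99834342,  1.31240407],
       [ 0.        ,  0.        ,  0.        ,  1.        ]])}
side {'camera_matrix': array([[554.91643485,   0.        , 313.31357789],
       [  0.        , 554.91643485, 234.07632656],
       [  0.        ,   0.        ,   1.        ]]), 'camera_from_world': array([[-0.69490615, -0.71909049,  0.00378172,  0.43275058],
       [-0.51491161,  0.4939094 , -0.70065651,  0.2808425 ],
       [ 0.5019676 , -0.48883777, -0.71348872,  1.04771393],
       [ 0.        ,  0.        ,  0.        ,  1.        ]])}
```

View pics/top0.png

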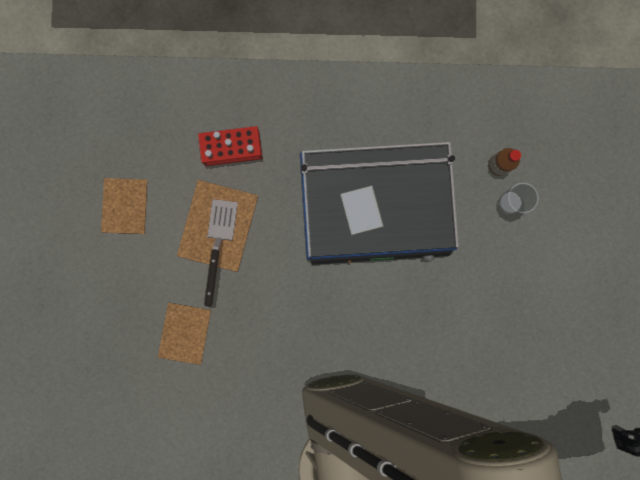

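View pics/side0.png

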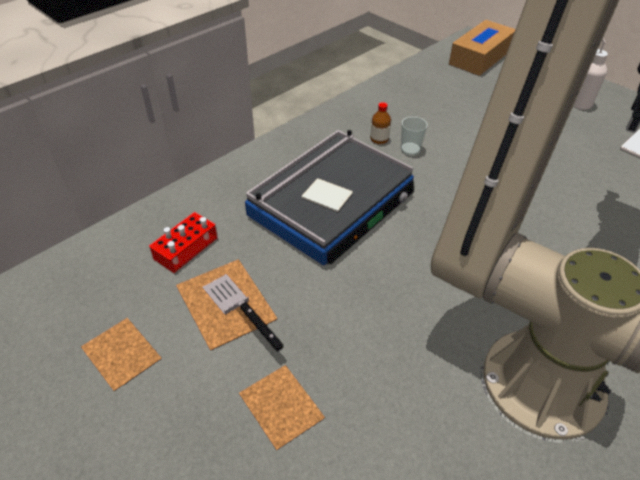

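The top view shows the spatula on the large mat (blade ~(223,218), handle to ~(210,303)). The hotplate spans ~(303-455, 150-260), with the bar near row 163 and the plate at ~(361,210). I'll enlarge for precise readings.

```bash
python3 - <<'E'
import cv2
a=cv2.imread("pics/top0.png"); s=cv2.imread("pics/side0.png")
def crop(im,x,y,w,h,k,n):
    c=cv2.resize(im[y:y+h,x:x+w],None,fx=k,fy=k,interpolation=cv2.INTER_CUBIC)
    for i in range(0,w,10):
        cv2.line(c,(i*k,0),(i*k,6 if (x+i)%50 else 14),(0,255,255),1)
        if (x+i)%50==0: cv2.putText(c,str(x+i),(i*k,26),0,.4,(0,255,255),1)
    for i in range(0,h,10):
        cv2.line(c,(0,i*k),(6 if (y+i)%50 else 14,i*k),(0,255,255),1)
        if (y+i)%50==0: cv2.putText(c,str(y+i),(16,i*k+4),0,.4,(0,255,255),1)
    cv2.imwrite(n,c)
crop(a,170,170,100,145,4,"pics/c_spat.png")
crop(a,295,135,170,135,4,"pics/c_hot.png")
crop(s,170,250,120,110,5,"pics/c_sspat.png")
E
```

```text
(no output)
```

View pics/c_spat.png

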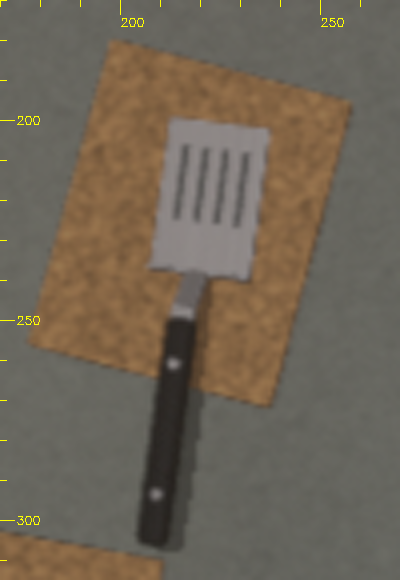

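View pics/c_hot.png

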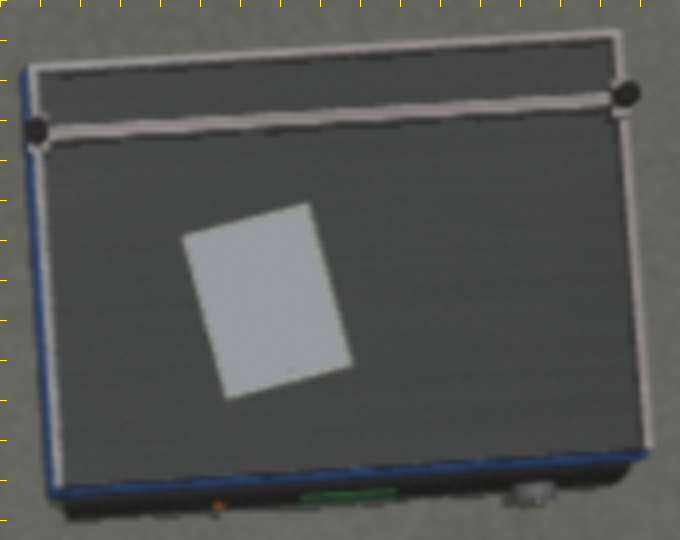

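View pics/c_sspat.png

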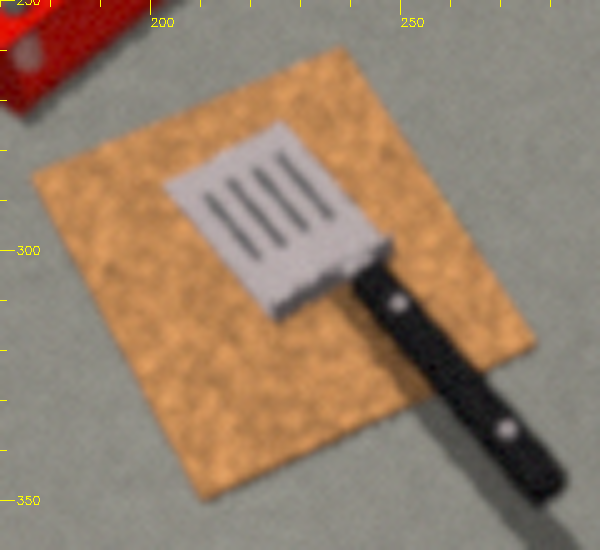

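```bash
cat > h.py <<'E'
import numpy as np
from workcell import env
from scipy.optimize import least_squares
from scipy.spatial.transform import Rotation as R
def proj(n,P):
    m=env.camera_model(n); P=np.atleast_2d(P); T=m["camera_from_world"]
    c=P@T[:3,:3].T+T[:3,3]; u=c@m["camera_matrix"].T; return u[:,:2]/u[:,2:]
def back(n,uv,z):
    m=env.camera_model(n); T=m["camera_from_world"]; K=m["camera_matrix"]
    uv=np.atleast_2d(uv); d=np.c_[uv,np.ones(len(uv))]@np.linalg.inv(K).T@T[:3,:3]
    o=-T[:3,:3].T@T[:3,3]; z=np.broadcast_to(z,len(uv)); return o+d*((z-o[2])/d[:,2])[:,None]
def fit(loc,obs,g):
    # loc: Nx3 local (z = world z); obs: list of (cam,uv)
    loc=np.array(loc,float)
    def f(p):
        c,s=np.cos(p[2]),np.sin(p[2]); W=np.c_[p[0]+c*loc[:,0]-s*loc[:,1],p[1]+s*loc[:,0]+c*loc[:,1],loc[:,2]]
        return np.concatenate([proj(n,W[i])[0]-uv for i,(n,uv) in enumerate(obs)])
    r=least_squares(f,g,loss="soft_l1"); return r.x,r.fun.reshape(-1,2).round(1)
def quat(q): return R.from_quat([q[1],q[2],q[3],q[0]])
E
python3 - <<'E'
from h import *
T=lambda *a:[("top",np.array(x)) for x in a]
S=lambda *a:[("side",np.array(x)) for x in a]
c4=lambda x,o=(295,135):[x[0]/4+o[0],x[1]/4+o[1]]
mat=[[.095,.075,.006],[.095,-.075,.006],[-.095,-.075,.006],[-.095,.075,.006]]
mo=T((197,180),(257.5,195),(237.5,271.5),(177.5,256))
ms=S((176,285),(238,259.5),(276.5,318.5),(211,349.5))
print("mat top",fit(mat,mo,[.6,.2,0])); print("mat both",fit(mat+mat,mo+ms,[.6,.2,0]))
sp=[[.046,.03,.008],[.046,-.03,.008],[-.046,-.03,.020],[-.046,.03,.020],[-.073,0,.05],[-.205,0,.05]]
so=T((212.3,199.7),(237,202.5),(232.5,240),(207.5,237.5),(215.3,249.5),(208,305.5))
print("spat",fit(sp,so,[.6,.2,0]))
# side: front corners (203,287),(227,274.5) ; rear (248,298)
ss=[[.046,.03,.008],[.046,-.03,.008],[-.046,-.03,.020]]
print("spat side",fit(ss,S((202.5,287),(226.5,274.5),(248,298)),[.6,.2,0]))
print("spat both",fit(sp+ss,so+S((202.5,287),(226.5,274.5),(248,298)),[.6,.2,0]))
# hotplate: lips' outer top corners back; front corners
hp=[[.120,.169,.082],[.120,-.169,.082],[-.120,.165,.07],[-.120,-.165,.07]]
ho=T(c4((30,66)),c4((618,32)),c4((63,488)),c4((642,453)))
print("hot",fit(hp,ho,[.6,-.1,0]))
pl=[[.048,.037,.079],[.048,-.037,.079],[-.048,-.037,.079],[-.048,.037,.079]]
print("plate",fit(pl,T(*[c4(x) for x in((182,236),(308,203),(352,365),(227,398))]),[.6,-.1,0.2]))
print(back("top",[c4((48,140)),c4((612,107)),c4((48,130)),c4((612,97))],.082))
E
```

```text
mat top (array([ 0.56364812,  0.31665012, -0.22599444]), array([[-0. , -0.5],
       [ 0.3, -0.3],
       [ 0.4,  0.3],
       [-0.9,  0.5]]))
mat both (array([ 0.56382882,  0.31592128, -0.22997944]), array([[ 0.5, -0.7],
       [ 0.7, -0.2],
       [ 0.5,  0.3],
       [-0.7,  0.2],
       [-0.9,  0.5],
       [-0. , -0.3],
       [ 1.3, -0.2],
       [-0.7,  0.8]]))
spat (array([ 0.57715182,  0.30444854, -0.09842521]), array([[ 0.2, -0.4],
       [ 0.5, -0.2],
       [-0.6,  0.2],
       [-0.9, -0.3],
       [ 0.3, -0. ],
       [ 0.3,  1.2]]))
spat side (array([ 0.57796235,  0.30470378, -0.13734745]), array([[-0.2, -0. ],
       [ 0.1,  0. ],
       [ 0.1, -0. ]]))
spat both (array([ 0.57724867,  0.30418969, -0.10339417]), array([[ 0.4, -0.5],
       [ 0.7, -0.2],
       [-0.6,  0.2],
       [-0.9, -0.5],
       [ 0.3, -0.1],
       [-0.1,  1.2],
       [-0.2,  0.7],
       [-0.4,  0.1],
       [ 0.8, -0.6]]))
hot (array([ 0.62352859, -0.06180568,  0.08230437]), array([[-0.2,  0.1],
       [ 0.7, -0.1],
       [-0.1,  0.2],
       [-0.3, -0.2]]))
plate (array([ 0.59905865, -0.02096697,  0.28084602]), array([[ 0. , -0.1],
       [-0. , -0.1],
       [ 0.1,  0. ],
       [-0.1,  0.2]]))
[[ 0.68738872  0.10500587  0.082     ]
 [ 0.71338322 -0.21556816  0.082     ]
 [ 0.69310438  0.10512099  0.082     ]
 [ 0.7191339  -0.21553265  0.082     ]]
```

```bash
cat >> h.py <<'E'
def log():
    import json
    s=env.get_state()
    open("log.jsonl","a").write(json.dumps({k:np.array(v).tolist() for k,v in s.items()})+"\n"); return s
def show(s):
    M=quat(s["orientation"]).as_matrix()
    print("t",round(float(s["clock"]),2),"q",s["joint_pos"].round(3),"p",s["tcp_pos"].round(4),"F",s["wrist_force"].round(1),"M",s["ft_torque"].round(2),"gap",round(float(s["finger_gap"]),4)); print(M.round(3))
E
python3 - <<'E'
from h import *
show(log()); print([a for a in dir(env) if a[0]!='_'])
E
```

```text
t 0.1 q [-1.401  0.314  0.045  1.304 -0.     1.431] p [ 0.1752 -0.5472  0.2305] F [-0.2  0.5 -0.7] M [-0.01  0.01 -0.  ] gap 0.0852
[[-0.     0.305 -0.952]
 [ 0.002 -0.952 -0.305]
 [-1.    -0.002 -0.   ]]
['MotionError', 'camera_model', 'get_state', 'hand_in', 'read_camera']
```

drive_tool:
  plan:
    - [[0,0,0,0,0,0,0.6],[0,-2,2,0,3,0,0.6],[0,-2,2,0,4,3,0.6],[0,-2,2,4,0,4,0.6],[0,-2,2,4,0,4,0.6]]

```text
clock: 0.52
tcp_pos: [0.0748, -0.4947, 0.2216]
orientation: [0.113, 0.754, -0.004, -0.647]
wrist_force: [-0.9, -0.7, 1.2]
finger_gap: 0.0514
```

```bash
python3 - <<'E'
from h import *
show(log())
E
```

```text
t 0.52 q [-1.692  0.044 -0.33   1.064  0.181  1.306] p [ 0.0748 -0.4947  0.2216] F [-0.9 -0.7  1.2] M [0.13 0.14 0.01] gap 0.0514
[[ 0.163  0.141 -0.977]
 [-0.151 -0.975 -0.166]
 [-0.975  0.175 -0.138]]
```

```bash
cat >> h.py <<'E'
def down(az,roll=0,pitch=0):
    # spatula-like frame S: x=(cos az,sin az), z up ; tool z = S x, tool x = -S z, tool y = -S... 
    S=R.from_euler("ZYX",[az,-pitch,roll]).as_matrix()
    return np.c_[-S[:,2],-S[:,1],S[:,0]]
def rows(p1,M1,n,s=None,p0=None,M0=None):
    if p0 is None:
        s=s or env.get_state(); p0=np.array(s["tcp_pos"]); M0=quat(s["orientation"]).as_matrix()
    dr=R.from_matrix(M0.T@M1).as_rotvec()
    out=[]
    for i in range(n):
        Mi=M0@R.from_rotvec(dr*i/n).as_matrix()
        t=Mi.T@(np.array(p1)-p0)/n*100
        out.append([*t.round(2).tolist(),*np.degrees(dr/n).round(2).tolist()])
    for o in out: print(o)
    return out
E
python3 - <<'E'
from h import *
M=down(-.1); print(M.round(2), np.linalg.det(M))
s=env.get_state()
M0=quat(s["orientation"]).as_matrix()
az=np.arctan2(M0[1,2],M0[0,2]); print(az)
p0=s["tcp_pos"]
# leg1: 10 rows to (.33,-.30,.25); yaw +60deg
rows([.36,-.30,.24],down(az+np.radians(65)),10)
E
```

```text
[[-0.  -0.1  1. ]
 [ 0.  -1.  -0.1]
 [-1.  -0.  -0. ]] -1.0000000000000002
-2.973568350429105Traceback (most recent call last):
  File "<stdin>", line 8, in <module>
  File "h.py", line 34, in rows
    dr=R.from_matrix(M0.T@M1).as_rotvec()
       ~~~~~~~~~~~~~^^^^^^^^^
  File "scipy/spatial/transform/_rotation.pyx", line 1143, in scipy.spatial.transform._rotation.Rotation.from_matrix
ValueError: Non-positive determinant (left-handed or null coordinate frame) in rotation matrix 0: [[ 0.97494168 -0.19740273  0.10257136]
 [-0.1747065  -0.39397615  0.9023638 ]
 [ 0.1377184   0.89767196  0.41859131]].
```

```bash
sed -i 's/-S\[:,1\],S/S[:,1],S/' h.py; python3 - <<'E'
from h import *
s=env.get_state()
M0=quat(s["orientation"]).as_matrix()
az=np.arctan2(M0[1,2],M0[0,2])
rows([.36,-.30,.24],down(az+np.radians(62)),10)
E
```

```text
[-0.01, -1.46, -3.13, -6.24, -0.16, -1.34]
[0.01, -1.11, -3.27, -6.24, -0.16, -1.34]
[0.03, -0.75, -3.38, -6.24, -0.16, -1.34]
[0.03, -0.38, -3.44, -6.24, -0.16, -1.34]
[0.02, -0.0, -3.46, -6.24, -0.16, -1.34]
[0.01, 0.37, -3.44, -6.24, -0.16, -1.34]
[-0.01, 0.75, -3.38, -6.24, -0.16, -1.34]
[-0.04, 1.11, -3.28, -6.24, -0.16, -1.34]
[-0.08, 1.46, -3.14, -6.24, -0.16, -1.34]
[-0.13, 1.79, -2.96, -6.24, -0.16, -1.34]
```

drive_tool:
  plan:
    - [[0,-1.5,-3.1,-6.2,-0.2,-1.3,0.6],[0,-1.1,-3.3,-6.2,-0.2,-1.3,0.6],[0,-0.8,-3.4,-6.2,-0.2,-1.3,0.6],[0,-0.4,-3.4,-6.2,-0.2,-1.3,0.6],[0,0,-3.5,-6.2,-0.2,-1.3,0.6]]

```text
clock: 0.93
tcp_pos: [0.2188, -0.3945, 0.232]
orientation: [0.275, 0.689, 0.214, -0.635]
wrist_force: [0.7, -0.1, 0.3]
finger_gap: 0.0512
```

```bash
python3 - <<'E'
from h import *
show(log())
E
```

```text
t 0.93 q [-1.299 -0.003 -0.336  1.158  0.083  1.138] p [ 0.2188 -0.3945  0.232 ] F [ 0.7 -0.1  0.3] M [-0.02  0.1  -0.02] gap 0.0512
[[ 0.101  0.645 -0.758]
 [-0.054 -0.757 -0.651]
 [-0.993  0.107 -0.041]]
```

drive_tool:
  plan:
    - [[0,0.4,-3.4,-6.2,-0.2,-1.3,0.6],[0,0.8,-3.4,-6.2,-0.2,-1.3,0.6],[0,1.1,-3.3,-6.2,-0.2,-1.3,0.6],[0,1.5,-3.1,-6.2,-0.2,-1.3,0.6],[0,1.8,-3.0,-6.2,-0.2,-1.3,0.6]]

```text
clock: 1.35
tcp_pos: [0.3637, -0.298, 0.2382]
orientation: [-0.416, -0.572, -0.412, 0.575]
wrist_force: [0.6, -0.9, -0.8]
finger_gap: 0.0511
```

```bash
python3 - <<'E'
from h import *
s=log();show(s)
M0=quat(s["orientation"]).as_matrix()
az=np.arctan2(M0[1,2],M0[0,2]); print(az)
rows([.45,.0,.24],down(az+np.radians(62)),10)
E
```

```text
t 1.35 q [-0.854  0.105 -0.2    1.262 -0.005  1.037] p [ 0.3637 -0.298   0.2382] F [ 0.6 -0.9 -0.8] M [-0.02  0.04 -0.02] gap 0.0511
[[-0.001  0.949 -0.314]
 [-0.006 -0.314 -0.949]
 [-1.     0.001  0.006]]
-1.8905881236988025
[-0.04, -0.12, -3.1, -6.2, 0.04, 0.02]
[-0.04, 0.22, -3.09, -6.2, 0.04, 0.02]
[-0.03, 0.55, -3.05, -6.2, 0.04, 0.02]
[-0.03, 0.88, -2.98, -6.2, 0.04, 0.02]
[-0.03, 1.19, -2.86, -6.2, 0.04, 0.02]
[-0.03, 1.5, -2.72, -6.2, 0.04, 0.02]
[-0.03, 1.78, -2.54, -6.2, 0.04, 0.02]
[-0.02, 2.04, -2.33, -6.2, 0.04, 0.02]
[-0.02, 2.28, -2.1, -6.2, 0.04, 0.02]
[-0.02, 2.5, -1.84, -6.2, 0.04, 0.02]
```

drive_tool:
  plan:
    - [[0,-0.1,-3.1,-6.2,3,0,0.6],[0,0.2,-3.1,-6.2,3,2,0.6],[0,0.5,-3.1,-6.2,0,3,0.6],[0,0.9,-3.0,-6.2,0,3,0.6],[0,1.2,-2.9,-6.2,0,3,0.6]]

```text
clock: 1.77
tcp_pos: [0.4061, -0.1481, 0.2499]
orientation: [0.584, 0.515, 0.51, -0.366]
wrist_force: [0.8, -0.1, -0.3]
finger_gap: 0.0513
```

```bash
python3 - <<'E'
from h import *
s=log();show(s)
M0=quat(s["orientation"]).as_matrix()
az=np.arctan2(M0[1,2],M0[0,2]); print(az)
rows([.45,.02,.24],down(-.82),5)
E
```

```text
t 1.77 q [-0.688 -0.087 -0.387  1.166  0.213  0.68 ] p [ 0.4061 -0.1481  0.2499] F [ 0.8 -0.1 -0.3] M [-0.12  0.14 -0.09] gap 0.0513
[[ 0.212  0.952  0.218]
 [ 0.099  0.201 -0.975]
 [-0.972  0.229 -0.051]]
-1.3504371784204607
[0.71, 1.47, -3.07, -6.12, 0.13, -2.74]
[0.64, 1.82, -2.9, -6.12, 0.13, -2.74]
[0.55, 2.15, -2.68, -6.12, 0.13, -2.74]
[0.45, 2.44, -2.44, -6.12, 0.13, -2.74]
[0.33, 2.71, -2.16, -6.12, 0.13, -2.74]
```

drive_tool:
  plan:
    - [[0.7,1.5,-3.1,-6.1,0.1,-2.7,0.6],[0.6,1.8,-2.9,-6.1,0.1,-2.7,0.6],[0.5,2.2,-2.7,-6.1,0.1,-2.7,0.6],[0.4,2.5,-2.4,-6.1,0.1,-2.7,0.6],[0.3,2.7,-2.1,-6.1,0.1,-2.7,0.6]]

```text
clock: 2.18
tcp_pos: [0.4523, 0.0197, 0.2425]
orientation: [0.649, 0.282, 0.647, -0.283]
wrist_force: [0.7, -0.1, 0.4]
finger_gap: 0.0511
```

```bash
python3 - <<'E'
from h import *
s=log();show(s)
rows([.448,.317,.12],down(-.10),10)
E
```

```text
t 2.18 q [-0.132  0.071 -0.227  1.27  -0.003  0.69 ] p [0.4523 0.0197 0.2425] F [ 0.7 -0.1  0.4] M [-0.01 -0.09  0.05] gap 0.0511
[[ 0.002  0.733  0.681]
 [-0.003  0.681 -0.733]
 [-1.    -0.001  0.004]]
[1.22, 1.99, -2.21, -4.14, 0.02, 0.01]
[1.22, 2.15, -2.06, -4.14, 0.02, 0.01]
[1.22, 2.29, -1.9, -4.14, 0.02, 0.01]
[1.22, 2.42, -1.73, -4.14, 0.02, 0.01]
[1.22, 2.54, -1.55, -4.14, 0.02, 0.01]
[1.22, 2.64, -1.36, -4.14, 0.02, 0.01]
[1.22, 2.74, -1.17, -4.14, 0.02, 0.01]
[1.22, 2.81, -0.97, -4.14, 0.02, 0.01]
[1.22, 2.88, -0.76, -4.14, 0.02, 0.01]
[1.22, 2.92, -0.55, -4.14, 0.02, 0.01]
```

drive_tool:
  plan:
    - [[1.2,2.0,-2.2,-4.1,0,0,0.6],[1.2,2.2,-2.1,-4.1,0,0,0.6],[1.2,2.3,-1.9,-4.1,0,0,0.6],[1.2,2.4,-1.7,-4.1,0,0,0.6],[1.2,2.5,-1.6,-4.1,0,0,0.6]]

```text
clock: 2.6
tcp_pos: [0.4503, 0.1687, 0.1812]
orientation: [0.689, 0.163, 0.687, -0.163]
wrist_force: [1.0, 0.8, 0.7]
finger_gap: 0.0512
```

drive_tool:
  plan:
    - [[1.2,2.6,-1.4,-4.2,0,0,0.6],[1.2,2.7,-1.2,-4.2,0,0,0.6],[1.2,2.8,-1.0,-4.2,0,0,0.6],[1.2,2.9,-0.8,-4.2,0,0,0.6],[1.2,2.9,-0.5,-4.2,0,0,0.6]]

```text
clock: 3.02
tcp_pos: [0.4477, 0.3168, 0.121]
orientation: [0.707, 0.035, 0.706, -0.035]
wrist_force: [-0.2, -1.2, 0.7]
finger_gap: 0.0512
```

```bash
python3 - <<'E'
from h import *
import cv2
s=log();show(s)
im=env.read_camera("top"); cv2.imwrite("pics/t1.png",cv2.resize(im[160:330,150:320,::-1],None,fx=3.5,fy=3.5,interpolation=cv2.INTER_CUBIC))
s=env.get_state(); show(s); rows([.448,.3175,.027],down(-.10),5)
# FK fit
import json
L=[json.loads(l) for l in open("log.jsonl")]
def fk(P,q):
    r0,z0,A0,A1,B0,B1,C0,C1,d,D=P
    def rot(v,a): return np.array([v[0]*np.cos(a)+v[1]*np.sin(a), -v[0]*np.sin(a)+v[1]*np.cos(a)]) # a clockwise from +z? (r,z)
    th2=q[1];th3=q[1]-q[2];th=th3+q[3]
    a=np.array([r0,z0])+rot((A0,A1),th2)+rot((B0,B1),th3)+rot((C0,C1),th)
    e=np.array([np.cos(q[0]),np.sin(q[0]),0]);n=np.array([-e[1],e[0],0])
    # approach dir: pitch th=pi/2 -> down ; th=0 -> forward
    ap=np.cos(th)*e-np.sin(th)*np.array([0,0,1])
    tx=np.cos(q[4])*ap+np.sin(q[4])*n
    return a[0]*e+np.array([0,0,a[1]])+d*n+D*tx
f=lambda P:np.concatenate([fk(P,l["joint_pos"])-l["tcp_pos"] for l in L]+[1e-4*np.array(P)])
r=least_squares(f,[0,.2,0,.3,.3,0,.1,0,.08,.2]); print(r.x.round(3)); print((r.fun[:-10].reshape(-1,3)*1000).round(1))
E
```

```text
t 3.02 q [ 0.47   0.319 -0.223  1.027 -0.002  0.569] p [0.4477 0.3168 0.121 ] F [-0.2 -1.2  0.7] M [-0.01 -0.08 -0.02] gap 0.0512
[[ 0.002  0.099  0.995]
 [-0.001  0.995 -0.099]
 [-1.    -0.001  0.002]]
t 3.07 q [ 4.760e-01  3.250e-01 -2.220e-01  1.024e+00  1.000e-03  5.680e-01] p [0.4471 0.3208 0.1186] F [ 1.3  4.4 -1.7] M [ 0.22 -0.04 -0.03] gap 0.0515
[[-0.     0.092  0.996]
 [ 0.001  0.996 -0.092]
 [-1.     0.001 -0.   ]]
[1.83, -0.07, 0.03, 0.09, -0.0, -0.02]
[1.83, -0.07, 0.03, 0.09, -0.0, -0.02]
[1.83, -0.07, 0.03, 0.09, -0.0, -0.02]
[1.83, -0.06, 0.03, 0.09, -0.0, -0.02]
[1.83, -0.06, 0.03, 0.09, -0.0, -0.02]
[ 0.     0.233  0.     0.518  0.409  0.056  0.14  -0.     0.08   0.3  ]
[[-0.  0. -0.]
 [ 0.  0. -0.]
 [ 0. -0.  0.]
 [ 0. -0. -0.]
 [-0. -0.  0.]
 [ 0. -0. -0.]
 [ 0.  0.  0.]]
```

View pics/t1.png

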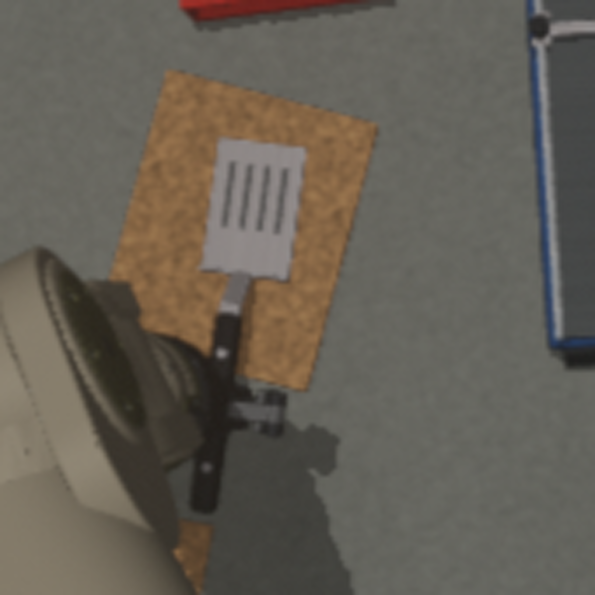

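The gripper is above the handle (fingers straddling around crop (225,410)), and the kinematic model fits exactly. Next I descend and grip.

drive_tool:
  plan:
    - [[1.9,0,-0.5,0,0,0,0.6],[1.9,0,-0.5,0,0,0,0.6],[1.9,0,0,0,0,0,0.6],[1.9,0,0,0,0,0,0.6],[1.7,0,0,0,0,0,0.6]]

```text
clock: 3.48
tcp_pos: [0.4379, 0.316, 0.0275]
orientation: [0.707, 0.036, 0.706, -0.037]
wrist_force: [-0.2, -0.3, 0.3]
finger_gap: 0.0515
```

drive_tool:
  plan:
    - [[0,0,0,0,0,0,0.6],[0,0,0,0,0,0,0.3],[0,0,0,0,0,0,0],[0,0,0,0,0,0,0],[0,0,0,0,0,0,0]]
  squeeze: 90

```text
clock: 3.9
tcp_pos: [0.4396, 0.3167, 0.0301]
orientation: [0.708, 0.036, 0.705, -0.036]
wrist_force: [0.7, 0.0, 0.7]
finger_gap: 0.0163
```

drive_tool:
  plan:
    - [[0,0,0,0,0,0,0],[0,0,0,0,0,0,0],[0,0,0,0,0,0,0],[0,0,0,0,0,0,0],[0,0,0,0,0,0,0]]

```text
clock: 4.32
tcp_pos: [0.4392, 0.3166, 0.0293]
orientation: [0.707, 0.036, 0.705, -0.036]
wrist_force: [0.1, -0.0, 4.0]
finger_gap: 0.0161
```

```bash
python3 - <<'E'
from h import *
show(log())
E
```

```text
t 4.32 q [ 0.477  0.394 -0.366  0.808 -0.002  0.58 ] p [0.4392 0.3166 0.0293] F [ 0.1 -0.   4. ] M [ 0.12 -0.42 -0.03] gap 0.0161
[[ 0.003  0.103  0.995]
 [-0.     0.995 -0.103]
 [-1.     0.     0.003]]
```

drive_tool:
  plan:
    - [[-1,0,0,0,0,0,0],[-2,0,0,0,0,0,0],[-3.5,0,0,0,0,0,0],[-3.5,0,0,0,0,0,0],[-3,0,0,0,0,0,0]]

```text
clock: 4.73
tcp_pos: [0.4372, 0.316, 0.1605]
orientation: [0.706, 0.036, 0.706, -0.037]
wrist_force: [1.1, -0.6, -1.6]
finger_gap: 0.0163
```

```bash
cat >> h.py <<'E'
PK=[0,.233,0,.518,.409,.056,.14,0,.08,.3]
def hot(xh,yh,z=0):  # hot frame (hotplate origin) -> world
    c,s=np.cos(.082),np.sin(.082); return np.array([.6235+c*xh-s*yh,-.0618+s*xh+c*yh,z])
def unhot(p):
    c,s=np.cos(.082),np.sin(.082); d=np.array(p)[:2]-[.6235,-.0618]; return np.array([c*d[0]+s*d[1],-s*d[0]+c*d[1],p[2]])
def tcp_for(blade,Mt,back=.140):
    # blade origin world (underside centre); tool rot Mt -> tcp ; tool z = spat x, tool x=-spat z
    # tcp = blade + (-back) x_s + (0.040-0.019) z_s
    return np.array(blade)-back*Mt[:,2]-.021*Mt[:,0]
def blade_of(p,Mt,back=.140): return np.array(p)+back*Mt[:,2]+.021*Mt[:,0]
E
python3 - <<'E'
from h import *
import cv2
s=log();show(s)
for n in("top","side"):
    im=env.read_camera(n); cv2.imwrite(f"pics/{n}2.png",im[:,:,::-1])
s=env.get_state();show(s)
M=down(.082)
b=hot(-.145,.043,.13); print("blade",b); t=tcp_for(b,M); print(t); rows(t,M,10)
E
```

```text
t 4.73 q [ 4.780e-01  2.770e-01 -1.800e-01  1.114e+00 -1.000e-03  5.800e-01] p [0.4372 0.316  0.1605] F [ 1.1 -0.6 -1.6] M [0.03 0.08 0.02] gap 0.0163
[[ 0.     0.102  0.995]
 [-0.002  0.995 -0.102]
 [-1.    -0.001  0.   ]]
t 4.83 q [ 4.780e-01  2.740e-01 -1.750e-01  1.113e+00 -1.000e-03  5.800e-01] p [0.4405 0.3177 0.1643] F [ 0.6  0.1 -1.5] M [0.06 0.03 0.01] gap 0.0163
[[ 0.009  0.102  0.995]
 [ 0.003  0.995 -0.102]
 [-1.     0.004  0.009]]
blade [ 0.47546517 -0.03082116  0.13      ]
[ 0.33593558 -0.0422883   0.151     ]
[0.11, -3.69, -0.67, -1.06, 0.05, -0.02]
[0.11, -3.68, -0.74, -1.06, 0.05, -0.02]
[0.12, -3.66, -0.81, -1.06, 0.05, -0.02]
[0.12, -3.65, -0.88, -1.06, 0.05, -0.02]
[0.12, -3.63, -0.94, -1.06, 0.05, -0.02]
[0.12, -3.61, -1.01, -1.06, 0.05, -0.02]
[0.12, -3.59, -1.08, -1.06, 0.05, -0.02]
[0.13, -3.57, -1.14, -1.06, 0.05, -0.02]
[0.13, -3.55, -1.21, -1.06, 0.05, -0.02]
[0.13, -3.53, -1.27, -1.06, 0.05, -0.02]
```

View pics/side2.png

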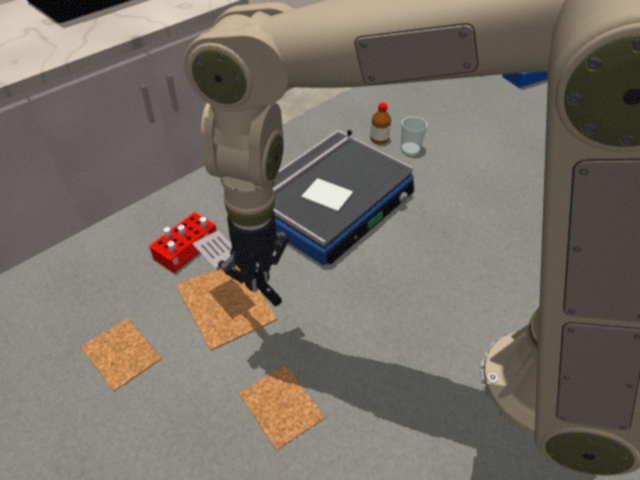

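```bash
cat >> h.py <<'E'
LO=np.array([-2.76,-.86,-1.03,-2.2,-1.47,-3.14]);HI=np.array([2.76,1.69,1.26,2.34,1.5,3.14])
def fk(q,P=PK):
    r0,z0,A0,A1,B0,B1,C0,C1,d,D=P
    rot=lambda v,a: np.array([v[0]*np.cos(a)+v[1]*np.sin(a), -v[0]*np.sin(a)+v[1]*np.cos(a)])
    th2=q[1];th3=q[1]-q[2];th=th3+q[3]
    a=np.array([r0,z0])+rot((A0,A1),th2)+rot((B0,B1),th3)+rot((C0,C1),th)
    e=np.array([np.cos(q[0]),np.sin(q[0]),0]);n=np.array([-e[1],e[0],0]);Z=np.array([0,0,1.])
    ap=np.cos(th)*e-np.sin(th)*Z; up=np.sin(th)*e+np.cos(th)*Z
    tx=np.cos(q[4])*ap+np.sin(q[4])*n
    # at th=pi/2,j5=0: up=e ; tool z az = j1-j6 -> z = cos6*up - sin6*n'  
    n2=-np.sin(q[4])*ap+np.cos(q[4])*n
    tz=np.cos(q[5])*up-np.sin(q[5])*n2
    wr=a[0]*e+np.array([0,0,a[1]])+d*n
    return wr+D*tx, np.c_[tx,np.cross(tz,tx),tz], wr
def ik(p,M,q0):
    f=lambda q:np.concatenate([(fk(q)[0]-p)*5,(fk(q)[1]-M).ravel()])
    r=least_squares(f,np.clip(q0,LO+1e-3,HI-1e-3),bounds=(LO,HI),xtol=1e-12,ftol=1e-12); q=r.x
    return q,np.linalg.norm(fk(q)[0]-p)*1000,np.degrees(R.from_matrix(M.T@fk(q)[1]).magnitude())
E
python3 - <<'E'
from h import *
s=env.get_state(); q=s["joint_pos"]; print(fk(q)[0]-s["tcp_pos"],(fk(q)[1]-quat(s["orientation"]).as_matrix()).round(3).tolist())
M=down(.082)
for xh in(-.15,-.14,-.13,-.12,.026):
  for z in (.071,.10,.13):
    b=hot(xh,.043,z);q,e,a=ik(tcp_for(b,M),M,q); print(xh,z,tcp_for(b,M).round(3),q.round(2),round(e,1),round(a,2))
print("roll")
q00=q
for yh in (.043,0,):
 for xh in (-.05,-.035):
  q=ik(tcp_for(hot(xh,yh,.10),M),M,q00)[0]
  for rdeg in (0,20,40,60,80,90,100,110):
    Mr=down(.082,np.radians(rdeg)); 
    # lower (−y) blade edge fixed at (yh-.03, z=.078)
    b=hot(xh,yh,.078)+0*Mr[:,1]; b=hot(xh,yh-.03,.078)+.03*Mr[:,1]
    q,e,a=ik(tcp_for(b,Mr),Mr,q); print(yh,xh,rdeg,tcp_for(b,Mr).round(3),"wrist",fk(q)[2].round(3),q.round(2),round(e,1),round(a,2))
E
```

```text
[-0.00037107 -0.00019187  0.00059579] [[0.0, -0.0, 0.0], [-0.0, 0.0, 0.0], [0.0, -0.0, 0.0]]
-0.15 0.071 [ 0.331 -0.043  0.092] [-0.37 -0.05 -0.74  0.88 -0.   -0.45] 0.0 0.0
-0.15 0.1 [ 0.331 -0.043  0.121] [-0.37 -0.08 -0.69  0.96 -0.   -0.45] 0.0 0.0
-0.15 0.13 [ 0.331 -0.043  0.151] [-0.37 -0.11 -0.64  1.05 -0.   -0.45] 0.0 0.0
-0.14 0.071 [ 0.341 -0.042  0.092] [-0.36 -0.03 -0.73  0.88 -0.   -0.44] 0.0 0.0
-0.14 0.1 [ 0.341 -0.042  0.121] [-0.36 -0.06 -0.68  0.96 -0.   -0.44] 0.0 0.0
-0.14 0.13 [ 0.341 -0.042  0.151] [-0.36 -0.09 -0.62  1.04 -0.   -0.44] 0.0 0.0
-0.13 0.071 [ 0.351 -0.041  0.092] [-0.34 -0.01 -0.71  0.88 -0.   -0.43] 0.0 0.0
-0.13 0.1 [ 0.351 -0.041  0.121] [-0.34 -0.04 -0.66  0.96 -0.   -0.43] 0.0 0.0
-0.13 0.13 [ 0.351 -0.041  0.151] [-0.34 -0.07 -0.6   1.04 -0.   -0.43] 0.0 0.0
-0.12 0.071 [ 0.361 -0.04   0.092] [-0.33  0.01 -0.69  0.88 -0.   -0.42] 0.0 0.0
-0.12 0.1 [ 0.361 -0.04   0.121] [-0.33 -0.02 -0.64  0.96 -0.   -0.42] 0.0 0.0
-0.12 0.13 [ 0.361 -0.04   0.151] [-0.33 -0.05 -0.58  1.04 -0.   -0.42] 0.0 0.0
0.026 0.071 [ 0.506 -0.028  0.092] [-0.21  0.27
[... 3077 characters left out ...]
31 -0.33  1.14  0.28 -0.66] 0.0 0.0
0 -0.035 40 [ 0.451 -0.097  0.113] wrist [ 0.467 -0.289  0.343] [-0.7   0.53 -0.16  1.42  0.47 -0.91] 0.0 0.0
0 -0.035 60 [ 0.452 -0.109  0.114] wrist [ 0.473 -0.368  0.264] [-0.8   0.8   0.04  1.73  0.59 -1.18] 0.0 0.0
0 -0.035 80 [ 0.453 -0.121  0.111] wrist [ 0.477 -0.416  0.163] [-0.84  1.09  0.22  2.05  0.63 -1.44] 0.0 0.0
0 -0.035 90 [ 0.453 -0.127  0.108] wrist [ 0.478 -0.426  0.108] [-0.85  1.23  0.29  2.2   0.64 -1.57] 0.0 0.0
0 -0.035 100 [ 0.454 -0.132  0.104] wrist [ 0.476 -0.426  0.053] [-0.86  1.36  0.35  2.34  0.63 -1.7 ] 1.1 0.26
0 -0.035 110 [ 0.454 -0.136  0.099] wrist [ 0.445 -0.412  0.015] [-0.88  1.41  0.27  2.34  0.63 -1.76] 23.0 5.21
```

```bash
python3 - <<'E'
from h import *
print("bottle base/cap",back("top",[(500,166),(515,156)],[0.0,.115]).round(3),"beaker",back("top",[(511,203),(523,198)],[0,.085]).round(3), "rack", back("top",[(230,146)],.05).round(3))
def j4pos(q):
    w=fk(q)[2];th=q[1]-q[2]+q[3];e=np.array([np.cos(q[0]),np.sin(q[0]),0]);return w-.14*(np.cos(th)*e-np.sin(th)*np.array([0,0,1]))
q0=env.get_state()["joint_pos"]
for sg,yh in ((1,.04),(-1,-.04),(-1,-.0)):
 for az in (-.12,.082,.3):
  if sg*az>.2 : continue
  q=q0
  for rdeg in (0,20,40,60,80,88,95):
    Mr=down(az,sg*np.radians(rdeg)); hotM=down(az)
    b=hot(-.055,yh,.080)-sg*.03*hotM[:,1]+sg*.03*Mr[:,1]
    q,e,a=ik(tcp_for(b,Mr),Mr,q)
    if rdeg in(0,80,88,95): print(sg,yh,az,rdeg,tcp_for(b,Mr).round(3),"wr",fk(q)[2].round(3),"j4",j4pos(q).round(3),q.round(2),round(e,1),round(a,1))
E
```

```text
bottle base/cap [[ 0.723 -0.362  0.   ]
 [ 0.723 -0.357  0.115]] beaker [[ 0.633 -0.389  0.   ]
 [ 0.633 -0.386  0.085]] rack [[0.746 0.285 0.05 ]]
1 0.04 -0.12 0 [ 0.426 -0.01   0.101] wr [ 0.426 -0.01   0.401] j4 [ 0.426 -0.01   0.541] [-0.21  0.12 -0.54  0.91 -0.   -0.09] 0.0 0.0
1 0.04 -0.12 80 [ 0.421 -0.055  0.113] wr [ 0.386 -0.348  0.165] j4 [ 0.471 -0.454  0.2  ] [-0.89  0.93 -0.17  1.78  0.79 -1.39] 0.0 0.0
1 0.04 -0.12 88 [ 0.42  -0.059  0.111] wr [ 0.385 -0.357  0.121] j4 [ 0.471 -0.467  0.128] [-0.9   1.06 -0.12  1.91  0.79 -1.54] 0.0 0.0
1 0.04 -0.12 95 [ 0.42  -0.063  0.108] wr [ 0.384 -0.36   0.082] j4 [ 0.47  -0.469  0.065] [-0.9   1.17 -0.08  2.01  0.78 -1.66] 0.0 0.0
1 0.04 0.082 0 [ 0.426 -0.038  0.101] wr [ 0.426 -0.038  0.401] j4 [ 0.426 -0.038  0.541] [-0.28  0.12 -0.54  0.91 -0.   -0.36] 0.0 0.0
1 0.04 0.082 80 [ 0.43  -0.083  0.113] wr [ 0.454 -0.378  0.165] j4 [ 0.546 -0.479  0.196] [-0.83  1.03  0.06  1.95  0.65 -1.44] 0.0 0.0
1 0.04 0.082 88 [ 0.43  -0.088  0.111] wr [ 0.455 -0.386  0.121] j4 [ 0.548 -0.491  0.127] [-0.84  1.14  0.12  2.07  0.65 -1.54] 0.0
[... 2633 characters left out ...]
3  1.01 -0.25  1.78 -1.22  1.47] 0.0 0.0
-1 -0.0 0.082 95 [ 0.425 -0.024  0.108] wr [0.4   0.273 0.082] j4 [0.523 0.33  0.047] [ 0.43  1.17 -0.2   2.02 -1.21  1.8 ] 0.0 0.0
-1 -0.0 0.3 0 [ 0.435 -0.108  0.101] wr [ 0.435 -0.108  0.401] j4 [ 0.435 -0.108  0.541] [-0.42  0.16 -0.49  0.92 -0.   -0.72] 0.0 0.0
-1 -0.0 0.3 80 [ 0.421 -0.064  0.113] wr [0.334 0.218 0.165] j4 [0.386 0.238 0.294] [ 0.38  0.57 -0.72  0.69 -1.38  0.41] 0.0 0.0
-1 -0.0 0.3 88 [ 0.42  -0.06   0.111] wr [0.332 0.226 0.121] j4 [0.453 0.278 0.168] [ 0.4   0.88 -0.52  1.4  -1.47  1.23] 0.0 0.0
-1 -0.0 0.3 95 [ 0.419 -0.057  0.108] wr [0.331 0.229 0.082] j4 [ 0.43   0.271 -0.008] [ 0.41  1.23 -0.44  2.16 -1.43  2.26] 0.0 0.0
```

```bash
python3 - <<'E'
from h import *
M=down(.082); t=tcp_for(hot(-.14,.043,.12),M); print(t); rows(t,M,10)
E
```

```text
[ 0.34091878 -0.04187876  0.141     ]
[0.21, -3.68, -0.62, -1.06, 0.05, -0.02]
[0.22, -3.67, -0.69, -1.06, 0.05, -0.02]
[0.22, -3.65, -0.76, -1.06, 0.05, -0.02]
[0.22, -3.64, -0.83, -1.06, 0.05, -0.02]
[0.22, -3.62, -0.89, -1.06, 0.05, -0.02]
[0.22, -3.61, -0.96, -1.06, 0.05, -0.02]
[0.22, -3.59, -1.03, -1.06, 0.05, -0.02]
[0.23, -3.57, -1.09, -1.06, 0.05, -0.02]
[0.23, -3.55, -1.16, -1.06, 0.05, -0.02]
[0.23, -3.53, -1.22, -1.06, 0.05, -0.02]
```

drive_tool:
  plan:
    - [[0,-1.2,-0.2,-0.3,0,0,0],[0,-2.4,-0.4,-0.7,0,0,0],[0.1,-3.2,-0.6,-1.0,0,0,0],[0.1,-3.2,-0.6,-1.0,0,0,0],[0.1,-3.2,-0.7,-1.0,0,0,0]]

```text
clock: 5.25
tcp_pos: [0.4004, 0.1847, 0.1538]
orientation: [0.706, 0.01, 0.708, -0.012]
wrist_force: [-0.2, -0.8, -2.1]
finger_gap: 0.0161
```

drive_tool:
  plan:
    - [[0.2,-3.2,-0.8,-0.9,0,0,0],[0.2,-3.2,-0.8,-0.9,0,0,0],[0.2,-3.2,-0.8,-0.9,0,0,0],[0.2,-3.2,-0.9,-0.9,0,0,0],[0.2,-3.2,-0.9,-0.9,0,0,0]]

```text
clock: 5.67
tcp_pos: [0.3578, 0.0255, 0.1442]
orientation: [0.706, -0.017, 0.708, 0.016]
wrist_force: [1.0, -0.1, -1.4]
finger_gap: 0.0165
```

```bash
python3 - <<'E'
from h import *
show(log())
M=down(.082); t=tcp_for(hot(-.14,.043,.12),M); print(t); rows(t,M,5)
E
```

```text
t 5.67 q [-1.530e-01 -5.400e-02 -6.020e-01  1.024e+00 -1.000e-03 -2.000e-01] p [0.3578 0.0255 0.1442] F [ 1.  -0.1 -1.4] M [-0.04  0.07 -0.02] gap 0.0165
[[-0.002 -0.047  0.999]
 [-0.001  0.999  0.047]
 [-1.    -0.    -0.002]]
[ 0.34091878 -0.04187876  0.141     ]
[0.07, -1.33, -0.4, -0.4, -0.03, 0.0]
[0.07, -1.33, -0.41, -0.4, -0.03, 0.0]
[0.06, -1.33, -0.42, -0.4, -0.03, 0.0]
[0.06, -1.32, -0.43, -0.4, -0.03, 0.0]
[0.06, -1.32, -0.44, -0.4, -0.03, 0.0]
```

drive_tool:
  plan:
    - [[0.1,-2.6,-0.7,-0.7,0,0,0],[0.1,-2.0,-0.6,-0.6,0,0,0],[0.1,-1.3,-0.4,-0.4,0,0,0],[0,-0.6,-0.3,-0.3,0,0,0],[0,-0.1,-0.1,0,0,0,0]]

```text
clock: 6.08
tcp_pos: [0.3413, -0.0411, 0.1414]
orientation: [0.706, -0.028, 0.707, 0.028]
wrist_force: [-0.4, 0.5, -0.3]
finger_gap: 0.0166
```

```bash
python3 - <<'E'
from h import *
import cv2
s=log();show(s)
for n,(x,y,w,h) in {"side":(220,120,220,165),"top":(270,130,200,150)}.items():
    im=env.read_camera(n); cv2.imwrite(f"pics/{n}3.png",cv2.resize(im[y:y+h,x:x+w,::-1],None,fx=3.6,fy=3.6,interpolation=cv2.INTER_CUBIC))
s=env.get_state();show(s); print(unhot(blade_of(s["tcp_pos"],quat(s["orientation"]).as_matrix())))
M=quat(s["orientation"]).as_matrix(); b=blade_of(s["tcp_pos"],M)
for x,y,z in((46,30,0),(46,-30,0),(-46,-30,0),(-46,30,0),(-205,0,48)):
    P=b+M[:,2]*x/1e3+M[:,1]*y/1e3-M[:,0]*z/1e3
    u=proj("side",P)[0];v=proj("top",P)[0]; print((x,y,z),((u-[220,120])*3.6).round(0),((v-[270,130])*3.6).round(0))
E
```

```text
t 6.08 q [-3.54e-01 -8.20e-02 -6.35e-01  1.02e+00 -1.00e-03 -4.32e-01] p [ 0.3413 -0.0411  0.1414] F [-0.4  0.5 -0.3] M [ 0.06  0.11 -0.01] gap 0.0166
[[-0.002 -0.078  0.997]
 [-0.     0.997  0.078]
 [-1.     0.    -0.002]]
t 6.18 q [-0.351 -0.082 -0.634  1.02  -0.    -0.43 ] p [ 0.3421 -0.0402  0.1418] F [-0.3 -0.2 -1.6] M [-0.05  0.14 -0.04] gap 0.0166
[[-0.001 -0.079  0.997]
 [ 0.     0.997  0.079]
 [-1.     0.    -0.001]]
[-0.13867352  0.04418808  0.12068693]
(46, 30, 0) [442. 293.] [293. 401.]
(46, -30, 0) [503. 245.] [392. 395.]
(-46, -30, 0) [622. 311.] [402. 546.]
(-46, 30, 0) [563. 363.] [303. 553.]
(-205, 0, 48) [837. 406.] [379. 827.]
```

View pics/side3.png

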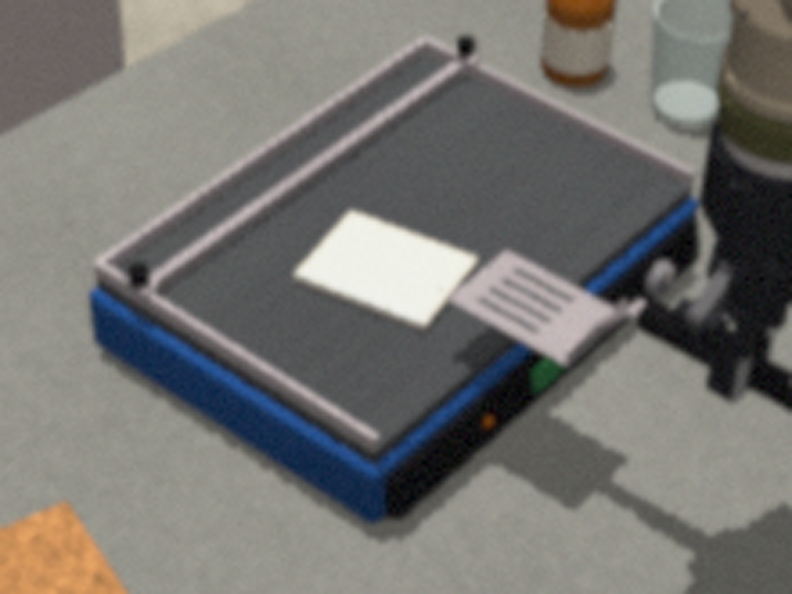

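View pics/top3.png

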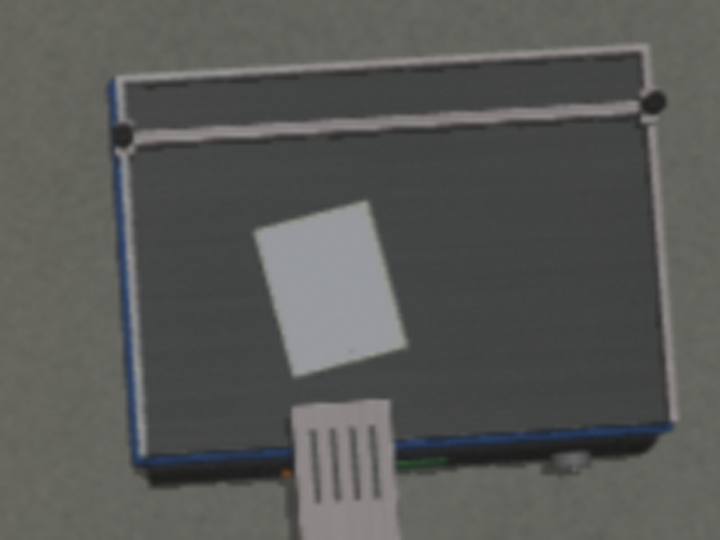

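drive_tool:
  plan:
    - [[0.6,0,0,0,0.35,0,0],[1.2,0,0,0,0.35,0,0],[1.2,0,0,0,0,0,0],[0.8,0,0,0,0,0,0],[0.3,0,0,0,0,0,0]]

```text
clock: 6.6
tcp_pos: [0.3424, -0.0395, 0.1003]
orientation: [0.702, -0.029, 0.711, 0.029]
wrist_force: [-0.1, -0.8, -1.2]
finger_gap: 0.0162
```

drive_tool:
  plan:
    - [[0,0,0,0,0,0,0],[0,0,0,0,0,0,0],[0.1,0,0,0,0,0,0],[0,0,0,0,0,0,0],[0,0,0,0,0,0,0]]

```text
clock: 7.02
tcp_pos: [0.3439, -0.0406, 0.1013]
orientation: [0.703, -0.029, 0.71, 0.028]
wrist_force: [-0.5, -0.1, -1.3]
finger_gap: 0.0164
```

```bash
cat >> h.py <<'E'
def st(bk=.137):
    s=log();show(s);M=quat(s["orientation"]).as_matrix();b=blade_of(s["tcp_pos"],M,bk);t=b+.046*M[:,2]
    print("blade hot",unhot(b).round(4),"tip hot",unhot(t).round(4),"pitch",np.degrees(np.arcsin(M[2,2])).round(2)); return s
E
python3 -c "
from h import *
st()"
```

```text
t 7.02 q [-0.346 -0.03  -0.696  0.912 -0.005 -0.426] p [ 0.3439 -0.0406  0.1013] F [-0.5 -0.1 -1.3] M [-0.05  0.11 -0.03] gap 0.0164
[[-0.009 -0.08   0.997]
 [-0.002  0.997  0.08 ]
 [-1.    -0.001 -0.01 ]]
blade hot [-0.1401  0.0438  0.079 ] tip hot [-0.0941  0.0437  0.0785] pitch -0.55
```

drive_tool:
  plan:
    - [[0.15,0,0,0,0,0,0],[0.15,0,0,0,0,0,0],[0.1,0,0,0,0,0,0],[0,0,0,0,0,0,0],[0,0,0,0,0,0,0]]

```text
clock: 7.43
tcp_pos: [0.3436, -0.0406, 0.0969]
orientation: [0.703, -0.029, 0.71, 0.028]
wrist_force: [-0.3, 0.3, -0.3]
finger_gap: 0.0161
```

drive_tool:
  plan:
    - [[0.1,0,0,0,0,0,0],[0.1,0,0,0,0,0,0],[0,0,0,0,0,0,0],[0,0,0,0,0,0,0],[0,0,0,0,0,0,0]]

```text
clock: 7.85
tcp_pos: [0.3436, -0.0406, 0.095]
orientation: [0.703, -0.029, 0.71, 0.028]
wrist_force: [-1.7, 0.1, 2.0]
finger_gap: 0.0163
```

```bash
python3 -c "
from h import *
st()"
```

```text
t 7.85 q [-0.346 -0.022 -0.707  0.895 -0.005 -0.427] p [ 0.3436 -0.0406  0.095 ] F [-1.7  0.1  2. ] M [-0.02 -0.09 -0.03] gap 0.0163
[[-0.01  -0.08   0.997]
 [-0.002  0.997  0.08 ]
 [-1.    -0.001 -0.01 ]]
blade hot [-0.1404  0.0438  0.0726] tip hot [-0.0944  0.0438  0.0722] pitch -0.58
```

drive_tool:
  plan:
    - [[0,0,0.3,0,0,0,0],[0,0,0.4,0,0,0,0],[0,0,0.4,0,0,0,0],[0,0,0.4,0,0,0,0],[0,0,0,0,0,0,0]]

```text
clock: 8.27
tcp_pos: [0.3599, -0.0394, 0.0949]
orientation: [0.703, -0.029, 0.71, 0.028]
wrist_force: [1.7, 0.1, 0.3]
finger_gap: 0.0165
```

```bash
python3 -c "
from h import *
st()"
```

```text
t 8.27 q [-0.328  0.009 -0.676  0.893 -0.005 -0.409] p [ 0.3599 -0.0394  0.0949] F [1.7 0.1 0.3] M [ 0.12 -0.53 -0.02] gap 0.0165
[[-0.009 -0.081  0.997]
 [-0.002  0.997  0.081]
 [-1.    -0.001 -0.009]]
blade hot [-0.124   0.0437  0.0727] tip hot [-0.078   0.0437  0.0723] pitch -0.51
```

drive_tool:
  plan:
    - [[0,0,0.4,0,0,0,0],[-0.01,0,0.5,0,0,0,0],[0,0,0.5,0,0,0,0],[-0.01,0,0.5,0,0,0,0],[0,0,0.4,0,0,0,0]]

```text
clock: 8.68
tcp_pos: [0.3818, -0.0374, 0.0946]
orientation: [0.703, -0.029, 0.71, 0.028]
wrist_force: [-3.1, -1.0, 2.4]
finger_gap: 0.0167
```

```bash
python3 - <<'E'
from h import *
import cv2
st()
for n,(x,y,w,h) in {"top":(270,130,200,150)}.items():
    im=env.read_camera(n); cv2.imwrite(f"pics/{n}4.png",cv2.resize(im[y:y+h,x:x+w,::-1],None,fx=3.6,fy=3.6,interpolation=cv2.INTER_CUBIC))
E
```

```text
t 8.68 q [-0.304  0.052 -0.632  0.896 -0.005 -0.384] p [ 0.3818 -0.0374  0.0946] F [-3.1 -1.   2.4] M [0.04 0.2  0.05] gap 0.0167
[[-0.011 -0.081  0.997]
 [-0.002  0.997  0.081]
 [-1.    -0.001 -0.011]]
blade hot [-0.1021  0.044   0.0722] tip hot [-0.0561  0.0439  0.0717] pitch -0.61
```

View pics/top4.png

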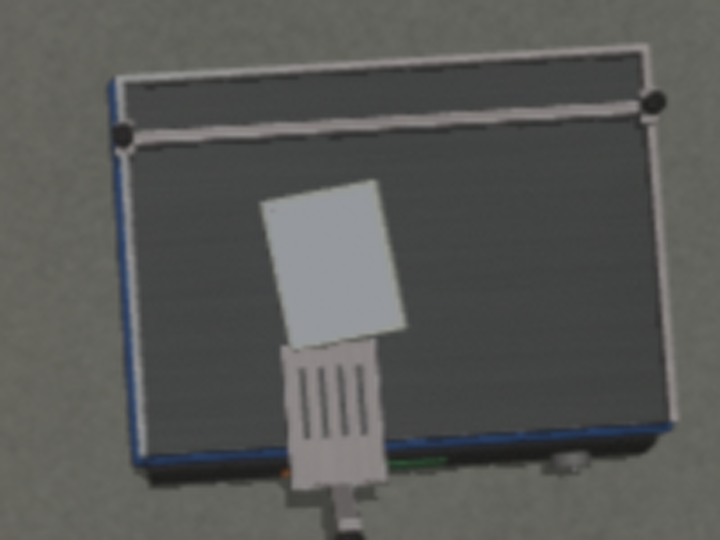

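drive_tool:
  plan:
    - [[0,0,-0.4,0,0,0,0],[0,-0.4,-0.2,0,0,0,0],[0,-0.3,0.2,0,0,0,0],[0,0,0.5,0,0,0,0],[0,0,0.5,0,0,0,0]]

```text
clock: 9.15
tcp_pos: [0.3876, -0.0443, 0.0946]
orientation: [0.703, -0.029, 0.71, 0.027]
wrist_force: [-3.1, 0.1, 2.5]
finger_gap: 0.0163
```

drive_tool:
  plan:
    - [[-0.01,0,0.5,0,0,0,0],[0,0,0.5,0,0,0,0],[-0.01,0,0.5,0,0,0,0],[0,0,0.5,0,0,0,0],[0,0,0.3,0,0,0,0]]

```text
clock: 9.57
tcp_pos: [0.4117, -0.0421, 0.0946]
orientation: [0.703, -0.029, 0.71, 0.028]
wrist_force: [-2.8, -0.6, 2.7]
finger_gap: 0.0162
```

```bash
python3 - <<'E'
from h import *
import cv2
st()
for n,(x,y,w,h) in {"top":(270,130,200,150)}.items():
    im=env.read_camera(n); cv2.imwrite(f"pics/{n}5.png",cv2.resize(im[y:y+h,x:x+w,::-1],None,fx=3.6,fy=3.6,interpolation=cv2.INTER_CUBIC))
E
```

```text
t 9.57 q [-0.293  0.109 -0.569  0.902 -0.005 -0.374] p [ 0.4117 -0.0421  0.0946] F [-2.8 -0.6  2.7] M [-0.    0.17  0.03] gap 0.0162
[[-0.01  -0.081  0.997]
 [-0.002  0.997  0.081]
 [-1.    -0.001 -0.01 ]]
blade hot [-0.0727  0.0368  0.0722] tip hot [-0.0267  0.0367  0.0717] pitch -0.59
```

View pics/top5.png

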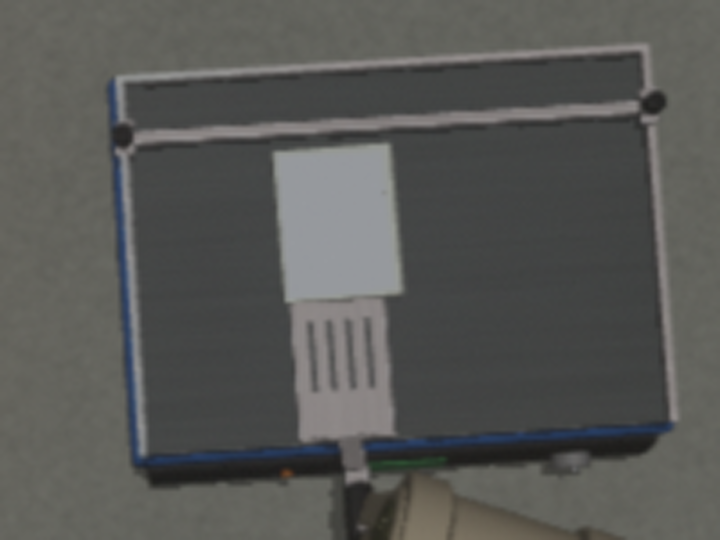

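drive_tool:
  plan:
    - [[0,0,0.3,0,0,0,0],[-0.01,0,0.3,0,0,0,0],[0,0,0.3,0,0,0,0],[0,0,0.3,0,0,0,0],[0,0,0.3,0,0,0,0]]

```text
clock: 10.03
tcp_pos: [0.4255, -0.0408, 0.0944]
orientation: [0.703, -0.029, 0.711, 0.028]
wrist_force: [-3.0, -0.4, 3.6]
finger_gap: 0.0163
```

```bash
python3 -c "
from h import *
st()"
```

```text
t 10.03 q [-0.28   0.135 -0.538  0.908 -0.005 -0.361] p [ 0.4255 -0.0408  0.0944] F [-3.  -0.4  3.6] M [-0.01  0.24  0.04] gap 0.0163
[[-0.011 -0.08   0.997]
 [-0.002  0.997  0.08 ]
 [-1.    -0.001 -0.011]]
blade hot [-0.0588  0.0369  0.0719] tip hot [-0.0128  0.0369  0.0713] pitch -0.65
```

drive_tool:
  plan:
    - [[-0.01,0,0.3,0,0,0,0],[0,0,0.3,0,0,0,0],[-0.01,0,0.3,0,0,0,0],[0,0,0.3,0,0,0,0],[-0.01,0,0.3,0,0,0,0]]

```text
clock: 10.45
tcp_pos: [0.4411, -0.0397, 0.0947]
orientation: [0.703, -0.029, 0.71, 0.028]
wrist_force: [-3.5, -0.5, 2.4]
finger_gap: 0.0167
```

```bash
python3 -c "
from h import *
st()"
```

```text
t 10.45 q [-0.268  0.162 -0.504  0.914 -0.005 -0.349] p [ 0.4411 -0.0397  0.0947] F [-3.5 -0.5  2.4] M [ 0.02  0.33 -0.04] gap 0.0167
[[-0.01  -0.08   0.997]
 [-0.002  0.997  0.08 ]
 [-1.    -0.001 -0.01 ]]
blade hot [-0.0432  0.0368  0.0723] tip hot [0.0027 0.0367 0.0718] pitch -0.6
```

Force stays modest (~3.5 N), so the blade is wedging under. I'll take a quick look.

drive_tool:
  plan:
    - [[0,0,0.4,0,0,0,0],[-0.01,0,0.4,0,0,0,0],[0,0,0.4,0,0,0,0],[-0.01,0,0.4,0,0,0,0],[0,0,0.4,0,0,0,0]]

```text
clock: 10.87
tcp_pos: [0.4609, -0.038, 0.0946]
orientation: [0.703, -0.029, 0.71, 0.028]
wrist_force: [-4.9, -0.3, 3.3]
finger_gap: 0.0162
```

```bash
python3 - <<'E'
from h import *
import cv2
st()
for n,(x,y,w,h) in {"top":(270,130,200,150),"side":(220,120,220,165)}.items():
    im=env.read_camera(n); cv2.imwrite(f"pics/{n}6.png",cv2.resize(im[y:y+h,x:x+w,::-1],None,fx=3.6,fy=3.6,interpolation=cv2.INTER_CUBIC))
E
```

```text
t 10.87 q [-0.253  0.198 -0.46   0.923 -0.005 -0.334] p [ 0.4609 -0.038   0.0946] F [-4.9 -0.3  3.3] M [0.02 0.46 0.03] gap 0.0162
[[-0.011 -0.08   0.997]
 [-0.002  0.997  0.08 ]
 [-1.    -0.001 -0.011]]
blade hot [-0.0233  0.0368  0.0722] tip hot [0.0227 0.0367 0.0717] pitch -0.61
```

View pics/top6.png

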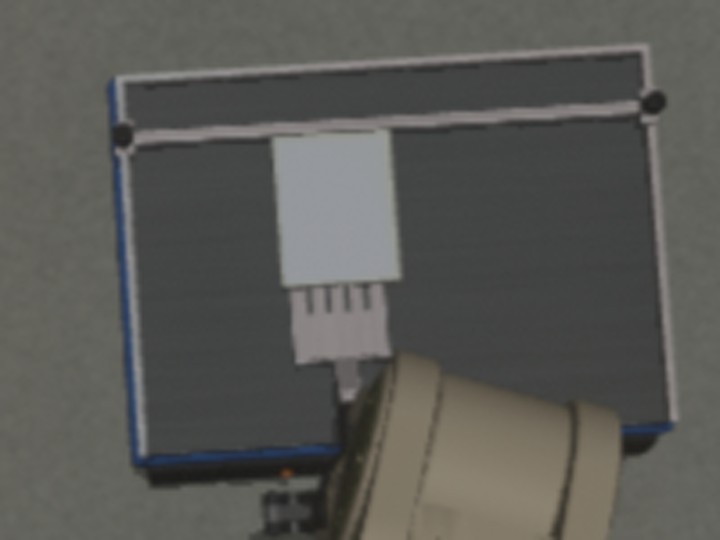

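View pics/side6.png

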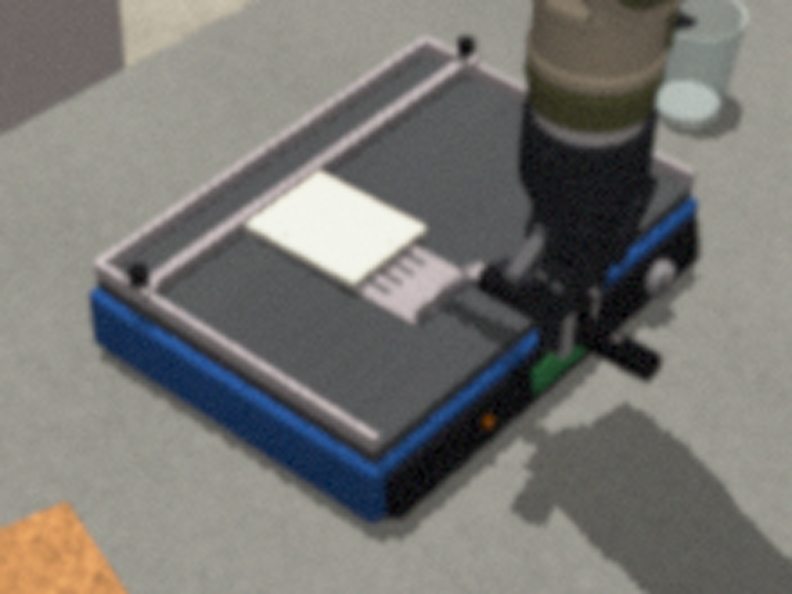

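drive_tool:
  plan:
    - [[-0.01,0,0.4,0,0,0,0],[0,0,0.4,0,0,0,0],[-0.01,0,0.4,0,0,0,0],[0,0,0.4,0,0,0,0],[0,0,0.4,0,0,0,0]]

```text
clock: 11.38
tcp_pos: [0.4797, -0.0364, 0.0944]
orientation: [0.702, -0.029, 0.711, 0.028]
wrist_force: [-6.7, -0.4, 3.7]
finger_gap: 0.0163
```

drive_tool:
  plan:
    - [[-0.01,0,0.3,0,0,0,0],[0,0,0.3,0,0,0,0],[-0.01,0,0.3,0,0,0,0],[0,0,0.3,0,0,0,0],[0,0,0.3,0,0,0,0]]

```text
clock: 11.8
tcp_pos: [0.4957, -0.0353, 0.0947]
orientation: [0.703, -0.029, 0.71, 0.028]
wrist_force: [-5.6, -0.7, 2.6]
finger_gap: 0.016
```

```bash
python3 -c "
from h import *
st()"
```

```text
t 11.8 q [-0.23   0.259 -0.378  0.943 -0.004 -0.31 ] p [ 0.4957 -0.0353  0.0947] F [-5.6 -0.7  2.6] M [ 0.03  0.76 -0.01] gap 0.016
[[-0.011 -0.08   0.997]
 [-0.002  0.997  0.08 ]
 [-1.    -0.001 -0.011]]
blade hot [0.0115 0.0367 0.0722] tip hot [0.0575 0.0366 0.0717] pitch -0.61
```

drive_tool:
  plan:
    - [[0,0,0.2,0,0,0,0],[-0.01,0,0.2,0,0,0,0],[0,0,0.2,0,0,0,0],[0,0,0.2,0,0,0,0],[0,0,0,0,0,0,0]]

```text
clock: 12.22
tcp_pos: [0.5034, -0.0346, 0.0945]
orientation: [0.703, -0.029, 0.711, 0.028]
wrist_force: [-4.4, -0.5, 2.4]
finger_gap: 0.0163
```

```bash
python3 -c "
from h import *
st()"
```

```text
t 12.22 q [-0.225  0.273 -0.359  0.949 -0.004 -0.306] p [ 0.5034 -0.0346  0.0945] F [-4.4 -0.5  2.4] M [0.03 0.48 0.03] gap 0.0163
[[-0.011 -0.081  0.997]
 [-0.002  0.997  0.081]
 [-1.    -0.001 -0.011]]
blade hot [0.0193 0.0368 0.072 ] tip hot [0.0653 0.0367 0.0715] pitch -0.65
```

drive_tool:
  plan:
    - [[0,0,0.1,0,0,0,0],[0,0,0.1,0,0,0,0],[0,0,0.1,0,0,0,0],[0,0,0.1,0,0,0,0],[0,0,0,0,0,0,0]]

```text
clock: 12.63
tcp_pos: [0.507, -0.0342, 0.0945]
orientation: [0.702, -0.029, 0.711, 0.028]
wrist_force: [-5.2, -0.1, 2.6]
finger_gap: 0.0163
```

```bash
python3 - <<'E'
from h import *
import cv2
st()
for n,(x,y,w,h) in {"side":(260,150,140,105),"top":(320,150,100,75)}.items():
    im=env.read_camera(n); cv2.imwrite(f"pics/{n}7.png",cv2.resize(im[y:y+h,x:x+w,::-1],None,fx=5.6,fy=5.6,interpolation=cv2.INTER_CUBIC))
E
```

```text
t 12.63 q [-0.223  0.28  -0.35   0.952 -0.004 -0.303] p [ 0.507  -0.0342  0.0945] F [-5.2 -0.1  2.6] M [0.02 0.6  0.02] gap 0.0163
[[-0.012 -0.08   0.997]
 [-0.002  0.997  0.08 ]
 [-1.    -0.001 -0.012]]
blade hot [0.0229 0.0368 0.0719] tip hot [0.0689 0.0367 0.0713] pitch -0.68
```

View pics/side7.png

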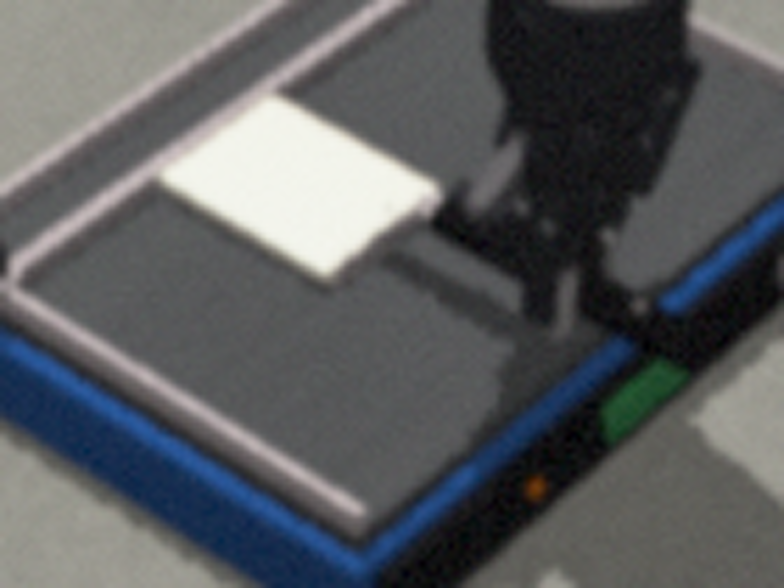

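View pics/top7.png

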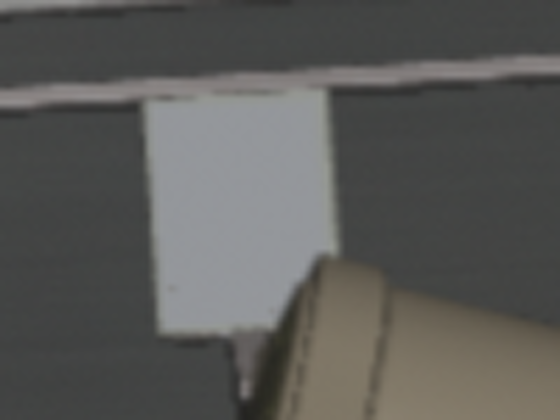

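drive_tool:
  plan:
    - [[0,0,0.1,0,0,0,0],[0,0,0.1,0,0,0,0],[0,0,0,0,0,0,0],[0,0,0,0,0,0,0],[0,0,0,0,0,0,0]]

```text
clock: 13.15
tcp_pos: [0.5073, -0.0342, 0.0943]
orientation: [0.701, -0.029, 0.712, 0.028]
wrist_force: [-11.4, -1.4, 5.1]
finger_gap: 0.0165
```

```bash
python3 -c "
from h import *
s=st()
s=env.get_state()"
```

```text
t 13.15 q [-0.222  0.283 -0.347  0.955 -0.006 -0.302] p [ 0.5073 -0.0342  0.0943] F [-11.4  -1.4   5.1] M [-0.17  1.46  0.02] gap 0.0165
[[-0.015 -0.08   0.997]
 [-0.002  0.997  0.08 ]
 [-1.    -0.001 -0.015]]
blade hot [0.0231 0.0368 0.0713] tip hot [0.0691 0.0367 0.0706] pitch -0.85
```

drive_tool:
  plan:
    - [[-0.1,0,-0.1,0,-0.5,0,0],[-0.2,0,0,0,-1,0,0],[-0.3,0,0,0,-1,0,0],[-0.3,0,0,0,-1,0,0],[-0.3,0,0,0,-1,0,0]]

```text
clock: 13.57
tcp_pos: [0.5089, -0.0342, 0.1069]
orientation: [0.731, -0.028, 0.681, 0.029]
wrist_force: [-0.1, -0.5, -2.9]
finger_gap: 0.0164
```

```bash
python3 - <<'E'
from h import *
import cv2
st()
for n,(x,y,w,h) in {"side":(260,130,140,105),"top":(320,150,100,75)}.items():
    im=env.read_camera(n); cv2.imwrite(f"pics/{n}8.png",cv2.resize(im[y:y+h,x:x+w,::-1],None,fx=5.6,fy=5.6,interpolation=cv2.INTER_CUBIC))
E
```

```text
t 13.57 q [-0.237  0.21  -0.413  0.88   0.021 -0.317] p [ 0.5089 -0.0342  0.1069] F [-0.1 -0.5 -2.9] M [-0.01  0.49 -0.03] gap 0.0164
[[ 0.071 -0.081  0.994]
 [ 0.005  0.997  0.08 ]
 [-0.997 -0.001  0.071]]
blade hot [0.0261 0.0367 0.0957] tip hot [0.072  0.0366 0.0989] pitch 4.06
```

View pics/side8.png

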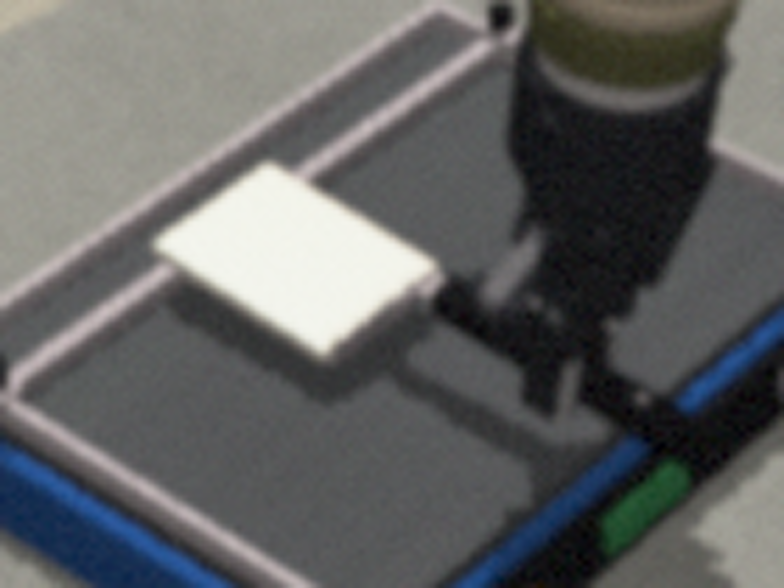

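View pics/top8.png

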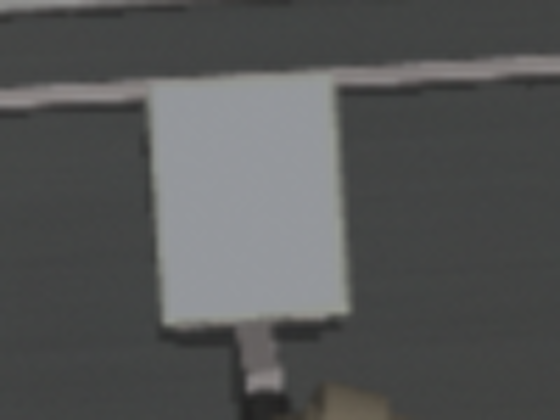

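The plate is carried on the spatula, clear of the surface (shadow visible beneath it). Next I retreat to the flip position.

```bash
cat >> h.py <<'E'
def seq(poses,s=None):
    s=s or env.get_state(); p0=np.array(s["tcp_pos"]);M0=quat(s["orientation"]).as_matrix()
    for i,(p,M) in enumerate(poses):
        t=M0.T@(p-p0)*100; r=np.degrees(R.from_matrix(M0.T@M).as_rotvec())
        print([*t.round(2).tolist(),*r.round(1).tolist()]); p0,M0=p,M
        if i%5==4: print()
E
python3 - <<'E'
from h import *
s=env.get_state(); p0=s["tcp_pos"]; M0=quat(s["orientation"]).as_matrix()
b0=blade_of(p0,M0,.137); b1=hot(-.045,.045,.100)
P=[]
N=15
for i in range(1,N+1):
    u=i/N; u=u*u*(3-2*u)
    M=down(.08-.2*u,0,np.radians(4.06-1.5*u)); P.append((tcp_for(b0+(b1-b0)*u,M,.137),M))
seq(P,s); q=s["joint_pos"]
for p,M in P[::7]: q,e,a=ik(p,M,q); print(q.round(2),e.round(1))
E
```

```text
[-0.02, 0.05, -0.09, 0.2, 0.0, 0.1]
[-0.04, 0.13, -0.25, 0.4, 0.1, -0.0]
[-0.07, 0.2, -0.39, 0.6, 0.1, -0.0]
[-0.09, 0.25, -0.5, 0.8, 0.1, -0.1]
[-0.1, 0.28, -0.59, 1.0, 0.1, -0.1]

[-0.11, 0.3, -0.65, 1.1, 0.1, -0.1]
[-0.11, 0.3, -0.69, 1.1, 0.1, -0.1]
[-0.11, 0.29, -0.7, 1.1, 0.1, -0.1]
[-0.11, 0.28, -0.69, 1.1, 0.1, -0.1]
[-0.1, 0.25, -0.65, 1.1, 0.1, -0.1]

[-0.09, 0.21, -0.59, 1.0, 0.1, -0.0]
[-0.08, 0.17, -0.5, 0.8, 0.1, -0.0]
[-0.06, 0.13, -0.39, 0.6, 0.1, -0.0]
[-0.04, 0.08, -0.25, 0.4, 0.1, -0.0]
[-0.01, 0.03, -0.09, 0.1, 0.0, -0.0]

[-0.24  0.21 -0.41  0.88  0.02 -0.31] 0.0
[-0.22  0.14 -0.48  0.89  0.01 -0.19] 0.0
[-0.2   0.09 -0.54  0.9   0.   -0.08] 0.0
```

drive_tool:
  plan:
    - [[0,0,-0.1,0.2,0,0,0],[0,0.1,-0.25,0.4,0.1,0,0],[-0.1,0.2,-0.4,0.6,0.1,0,0],[-0.1,0.25,-0.5,0.8,0.1,-0.1,0],[-0.1,0.3,-0.6,1.0,0.1,-0.1,0]]

```text
clock: 14.08
tcp_pos: [0.4887, -0.0267, 0.1084]
orientation: [0.728, -0.009, 0.685, 0.009]
wrist_force: [-0.4, 0.1, -2.2]
finger_gap: 0.0162
```

drive_tool:
  plan:
    - [[-0.1,0.3,-0.65,1.1,0.1,-0.1,0],[-0.1,0.3,-0.7,1.1,0.1,-0.1,0],[-0.1,0.3,-0.7,1.1,0.1,-0.1,0],[-0.1,0.3,-0.7,1.1,0.1,-0.1,0],[-0.1,0.25,-0.65,1.1,0.1,-0.1,0]]

```text
clock: 14.5
tcp_pos: [0.4541, -0.0115, 0.1115]
orientation: [0.725, 0.022, 0.688, -0.027]
wrist_force: [0.6, 0.4, -3.5]
finger_gap: 0.0164
```

drive_tool:
  plan:
    - [[-0.1,0.2,-0.6,1.0,0.1,0,0],[-0.1,0.2,-0.5,0.8,0.1,0,0],[-0.1,0.15,-0.4,0.6,0.1,0,0],[0,0.1,-0.25,0.4,0.1,0,0],[0,0,-0.1,0.1,0,0,0]]

```text
clock: 14.92
tcp_pos: [0.4369, -0.0037, 0.1136]
orientation: [0.722, 0.04, 0.689, -0.044]
wrist_force: [0.2, 0.3, -3.2]
finger_gap: 0.0164
```

```bash
python3 - <<'E'
from h import *
import cv2
st()
for n,(x,y,w,h) in {"side":(250,130,180,135),"top":(300,140,160,120)}.items():
    im=env.read_camera(n); cv2.imwrite(f"pics/{n}9.png",cv2.resize(im[y:y+h,x:x+w,::-1],None,fx=4.4,fy=4.4,interpolation=cv2.INTER_CUBIC))
show(env.get_state())
E
```

```text
t 14.92 q [-0.194  0.087 -0.541  0.896  0.002 -0.075] p [ 0.4369 -0.0037  0.1136] F [ 0.2  0.3 -3.2] M [0.06 0.53 0.03] gap 0.0164
[[ 0.045  0.119  0.992]
 [-0.007  0.993 -0.119]
 [-0.999 -0.002  0.046]]
blade hot [-0.0462  0.0456  0.0989] tip hot [-0.0012  0.0364  0.101 ] pitch 2.63
t 15.02 q [-0.194  0.088 -0.541  0.896  0.001 -0.075] p [ 0.4371 -0.0039  0.1135] F [ 0.2 -0.8 -3.7] M [ 0.06  0.5  -0.  ] gap 0.0165
[[ 0.046  0.119  0.992]
 [-0.007  0.993 -0.118]
 [-0.999 -0.002  0.046]]
```

View pics/side9.png

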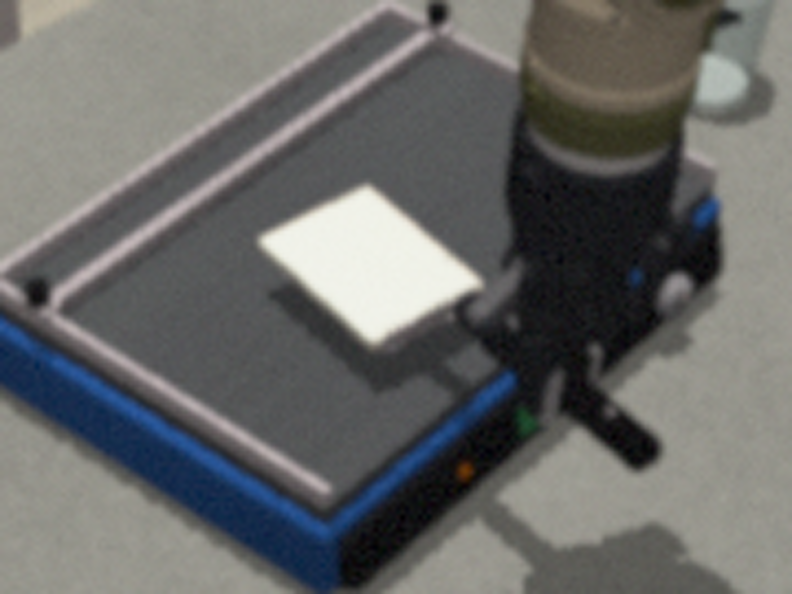

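View pics/top9.png

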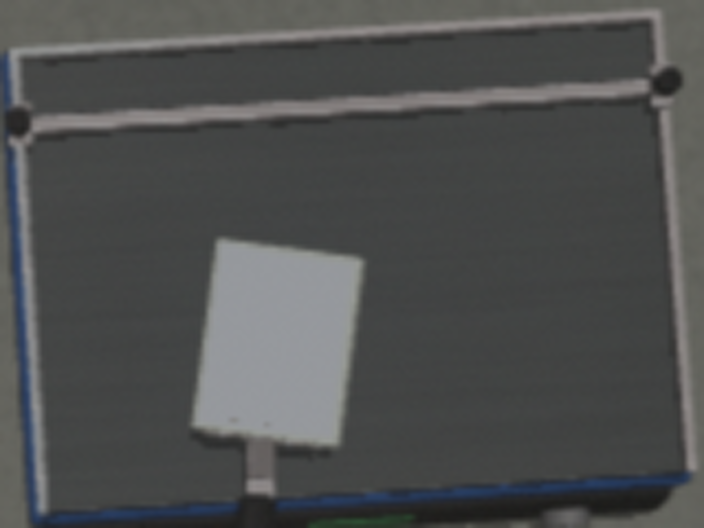

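```bash
cat > flip.py <<'E'
from h import *
s=env.get_state()
az=-.119; Y=down(az)[:,1]
b0=hot(-.0462,.0456,.0989); e0=b0-.03*Y
P=[];phis=[];q=s["joint_pos"]
for i in range(1,18):
    phi=min(6*i if i<2 else 6+7*(i-1),84)
    z=[.093,.085,.0785][i-1] if i<=3 else .078
    sh=0 if phi<62 else min(.004*(i-9),.03)
    pit=np.radians(2.6-1.2*min(i/5,1))
    M=down(az,np.radians(phi),pit)
    e=e0.copy();e[2]=z;e=e-sh*Y
    b=e+.03*M[:,1]
    P.append((tcp_for(b,M,.137),M)); phis.append(phi)
E
cat flip.py - > f1.py <<'E'
print(phis); seq(P,s)
qp=q
for p,M in P: q,e,a=ik(p,M,qp); print(q.round(2),e.round(2),a.round(1),"v",(np.abs(q-qp)*12).round(1)); qp=q
E
python3 f1.py
```

```text
[6, 13, 20, 27, 34, 41, 48, 55, 62, 69, 76, 83, 84, 84, 84, 84, 84]
[0.22, -0.22, -0.04, 0.0, 0.3, 6.1]
[0.39, -0.36, -0.02, 0.0, 0.2, 7.0]
[0.23, -0.41, -0.01, 0.1, 0.2, 7.0]
[-0.36, -0.28, 0.01, 0.1, 0.2, 7.0]
[-0.4, -0.25, 0.01, 0.1, 0.2, 7.0]

[-0.35, -0.28, 0.0, -0.0, -0.0, 7.0]
[-0.35, -0.28, -0.0, -0.0, 0.0, 7.0]
[-0.35, -0.28, 0.0, 0.0, 0.0, 7.0]
[-0.35, -0.28, -0.0, -0.0, -0.0, 7.0]
[-0.7, -0.47, 0.0, 0.0, -0.0, 7.0]

[-0.72, -0.42, 0.0, -0.0, -0.0, 7.0]
[-0.74, -0.38, -0.0, 0.0, 0.0, 7.0]
[-0.45, -0.09, -0.0, -0.0, 0.0, 1.0]
[-0.4, -0.04, 0.0, 0.0, 0.0, 0.0]
[-0.4, -0.04, 0.0, 0.0, 0.0, 0.0]

[-0.4, -0.04, 0.0, 0.0, 0.0, 0.0]
[-0.2, -0.02, -0.0, 0.0, 0.0, 0.0]
[-0.28  0.1  -0.54  0.91  0.11 -0.16] 0.0 0.0 v [1.  0.1 0.  0.1 1.3 1. ]
[-0.37  0.12 -0.54  0.93  0.23 -0.26] 0.0 0.0 v [1.1 0.3 0.  0.2 1.4 1.2]
[-0.45  0.16 -0.53  0.96  0.34 -0.36] 0.0 0.0 v [1.  0.5 0.1 0.4 1.3 1.2]
[-0.53  0.22 -0.5   1.03  0.44 -0.46] 0.0 0.0 v [1.  0.6 0.3 0.8 1.2 1.3]
[-0.61  0.28 -0.47  1.1   0.53 -0.57] 0.0 0.0 v [0.9 0.8 0.4 0.9 1.1 1.3]
[-0.67  0.36 -0.43  1.19  0.6  -0.69] 0.0 0.0 v [0.8 0.9 0.4 1.  0.9 1.4]
[-0.73  0.45 -0.39  1.28  0.67 -0.81] 0.0 0.0 v [0.7 1.1 0.5 1.1 0.8 1.5]
[-0.77  0.55 -0.34  1.38  0.72 -0.94] 0.0 0.0 v [0.5 1.2 0.6 1.2 0.6 1.5]
[-0.81  0.66 -0.3   1.48  0.76 -1.07] 0.0 0.0 v [0.4 1.3 0.6 1.3 0.5 1.6]
[-0.84  0.77 -0.24  1.6   0.78 -1.21] 0.0 0.0 v [0.4 1.4 0.7 1.4 0.3 1.6]
[-0.87  0.89 -0.18  1.72  0.79 -1.34] 0.0 0.0 v [0.3 1.4 0.7 1.4 0.1 1.6]
[-0.89  1.   -0.12  1.84  0.8  -1.47] 0.0 0.0 v [0.2 1.4 0.7 1.4 0.  1.6]
[-0.9   1.02 -0.11  1.87  0.79 -1.49] 0.0 0.0 v [0.1 0.2 0.2 0.3 0.1 0.2]
[-0.9   1.02 -0.1   1.87  0.79 -1.49] 0.0 0.0 v [0.1 0.  0.1 0.1 0.1 0. ]
[-0.91  1.03 -0.09  1.88  0.78 -1.49] 0.0 0.0 v [0.1 0.  0.1 0.1 0.1 0. ]
[-0.91  1.03 -0.08  1.88  0.78 -1.49] 0.0 0.0 v [0.1 0.  0.1 0.1 0.1 0. ]
[-0.91  1.03 -0.08  1.89  0.77 -1.49] 0.0 0.0 v [0. 0. 0. 0. 0. 0.]
```

drive_tool:
  plan:
    - [[0.2,-0.2,0,0,0.3,6.1,0],[0.4,-0.35,0,0,0.2,7,0],[0.2,-0.4,0,0,0.2,7,0],[-0.35,-0.3,0,0,0.2,7,0],[-0.4,-0.25,0,0,0.2,7,0]]

```text
clock: 15.43
tcp_pos: [0.4365, -0.0218, 0.1099]
orientation: [0.698, 0.242, 0.652, 0.171]
wrist_force: [-0.6, 1.0, -5.2]
finger_gap: 0.0164
```

```bash
python3 - <<'E'
from h import *
import cv2
st()
for n,(x,y,w,h) in {"side":(250,130,180,135)}.items():
    im=env.read_camera(n); cv2.imwrite(f"pics/{n}10.png",cv2.resize(im[y:y+h,x:x+w,::-1],None,fx=4.4,fy=4.4,interpolation=cv2.INTER_CUBIC))
E
```

```text
t 15.43 q [-0.61   0.284 -0.465  1.108  0.531 -0.583] p [ 0.4365 -0.0218  0.1099] F [-0.6  1.  -5.2] M [-0.93  0.79  0.11] gap 0.0164
[[ 0.09   0.077  0.993]
 [ 0.555  0.824 -0.114]
 [-0.827  0.561  0.032]]
blade hot [-0.0459  0.0399  0.0969] tip hot [-0.0008  0.0309  0.0984] pitch 1.84
```

View pics/side10.png

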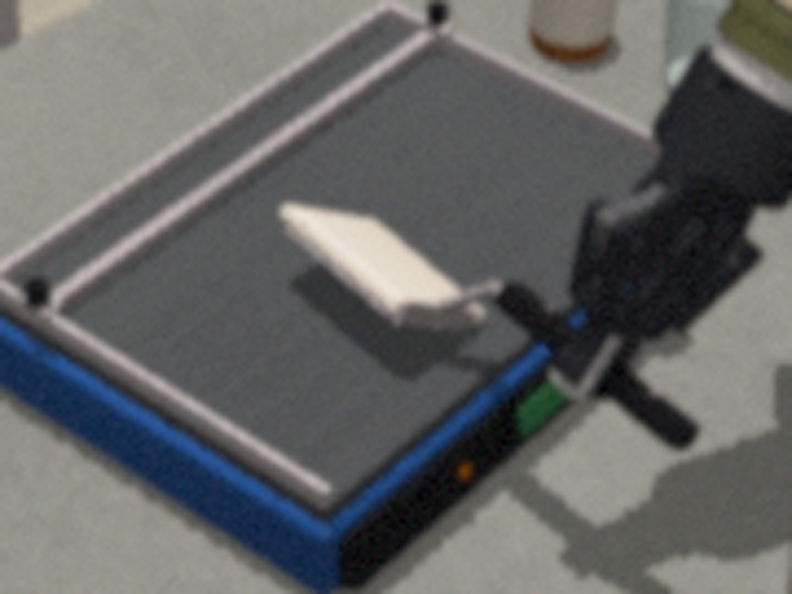

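The plate is riding on the blade at about 34° of tilt with its lower edge near the surface. I'm continuing the turn.

drive_tool:
  plan:
    - [[-0.35,-0.3,0,0,0,7,0],[-0.35,-0.3,0,0,0,7,0],[-0.35,-0.3,0,0,0,7,0],[-0.35,-0.3,0,0,0,7,0],[-0.35,-0.3,0,0,0,7,0]]

```text
clock: 15.9
tcp_pos: [0.434, -0.0452, 0.1093]
orientation: [0.614, 0.426, 0.55, 0.372]
wrist_force: [-0.8, 1.7, -2.0]
finger_gap: 0.0161
```

```bash
python3 - <<'E'
from h import *
import cv2
st()
for n,(x,y,w,h) in {"side":(250,130,180,135)}.items():
    im=env.read_camera(n); cv2.imwrite(f"pics/{n}11.png",cv2.resize(im[y:y+h,x:x+w,::-1],None,fx=4.4,fy=4.4,interpolation=cv2.INTER_CUBIC))
show(env.get_state())
E
```

```text
t 15.9 q [-0.838  0.773 -0.234  1.604  0.786 -1.212] p [ 0.434  -0.0452  0.1093] F [-0.8  1.7 -2. ] M [-1.02  0.28  0.16] gap 0.0161
[[ 0.118  0.011  0.993]
 [ 0.926  0.359 -0.114]
 [-0.358  0.933  0.032]]
blade hot [-0.0491  0.0245  0.1062] tip hot [-0.004   0.0155  0.1077] pitch 1.86
t 15.95 q [-0.842  0.804 -0.231  1.609  0.788 -1.219] p [ 0.4319 -0.0443  0.1008] F [ 2.3 -1.8 -7.1] M [ 0.66 -1.68 -0.7 ] gap 0.0164
[[ 0.116  0.026  0.993]
 [ 0.934  0.336 -0.118]
 [-0.337  0.941  0.015]]
```

View pics/side11.png

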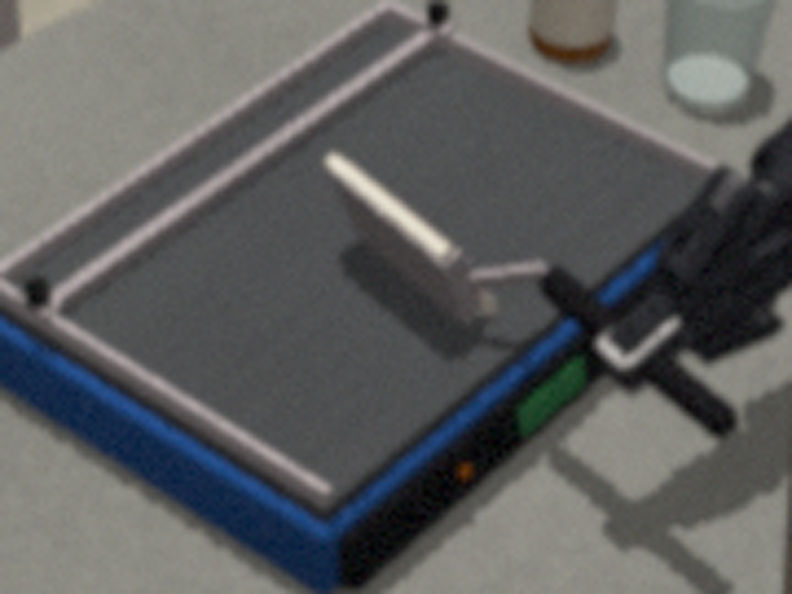

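drive_tool:
  plan:
    - [[-0.6,-0.3,0,0,0,6,0],[-0.7,-0.3,0,0,0,5,0],[-0.6,-0.15,0,0,0,3,0],[-0.4,0,0,0,0,1,0],[-0.3,0,0,0,0,0,0]]

```text
clock: 16.37
tcp_pos: [0.4297, -0.0705, 0.1065]
orientation: [0.559, 0.495, 0.491, 0.448]
wrist_force: [0.6, 0.7, -1.2]
finger_gap: 0.0161
```

```bash
python3 - <<'E'
from h import *
import cv2
st()
for n,(x,y,w,h) in {"side":(250,130,180,135)}.items():
    im=env.read_camera(n); cv2.imwrite(f"pics/{n}12.png",cv2.resize(im[y:y+h,x:x+w,::-1],None,fx=4.4,fy=4.4,interpolation=cv2.INTER_CUBIC))
show(env.get_state())
E
```

```text
t 16.37 q [-0.897  1.024 -0.094  1.875  0.784 -1.492] p [ 0.4297 -0.0705  0.1065] F [ 0.6  0.7 -1.2] M [-1.12  0.34  0.16] gap 0.0161
[[ 0.115 -0.014  0.993]
 [ 0.988  0.108 -0.113]
 [-0.105  0.994  0.026]]
blade hot [-0.0554  0.0011  0.1079] tip hot [-0.0103 -0.0078  0.1092] pitch 1.51
t 16.42 q [-0.898  1.021 -0.094  1.875  0.784 -1.491] p [ 0.4299 -0.0709  0.1075] F [ 0.3 -0.9 -1.1] M [-1.17  0.22 -0.05] gap 0.0163
[[ 0.115 -0.016  0.993]
 [ 0.987  0.11  -0.113]
 [-0.107  0.994  0.028]]
```

View pics/side12.png

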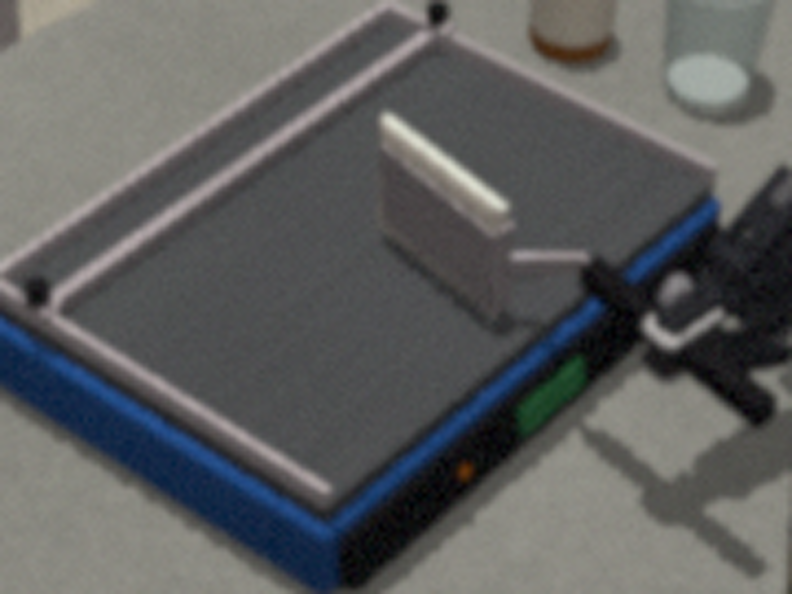

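drive_tool:
  plan:
    - [[-0.3,0,0,0,0,1,0],[-0.5,0,0,0,0,1.5,0],[-0.5,0,0,0,0,1.5,0],[-0.4,0,0,0,0,1,0],[-0.2,0,0,0,0,0,0]]

```text
clock: 16.83
tcp_pos: [0.4276, -0.0892, 0.1098]
orientation: [0.54, 0.515, 0.469, 0.473]
wrist_force: [-1.1, -0.3, -1.0]
finger_gap: 0.0164
```

```bash
python3 - <<'E'
from h import *
import cv2
st()
for n,(x,y,w,h) in {"side":(250,130,180,135)}.items():
    im=env.read_camera(n); cv2.imwrite(f"pics/{n}13.png",cv2.resize(im[y:y+h,x:x+w,::-1],None,fx=4.4,fy=4.4,interpolation=cv2.INTER_CUBIC))
show(env.get_state())
E
```

```text
t 16.83 q [-0.923  1.104 -0.03   1.982  0.762 -1.582] p [ 0.4276 -0.0892  0.1098] F [-1.1 -0.3 -1. ] M [-1.11  0.28 -0.01] gap 0.0164
[[ 0.114 -0.026  0.993]
 [ 0.993  0.022 -0.113]
 [-0.019  0.999  0.029]]
blade hot [-0.059  -0.0172  0.1134] tip hot [-0.0139 -0.0262  0.1147] pitch 1.65
t 16.88 q [-0.923  1.103 -0.03   1.982  0.762 -1.581] p [ 0.4277 -0.0894  0.1098] F [-0.5  0.4 -0.5] M [-1.2   0.26  0.01] gap 0.0162
[[ 0.114 -0.026  0.993]
 [ 0.993  0.023 -0.113]
 [-0.02   0.999  0.029]]
```

View pics/side13.png

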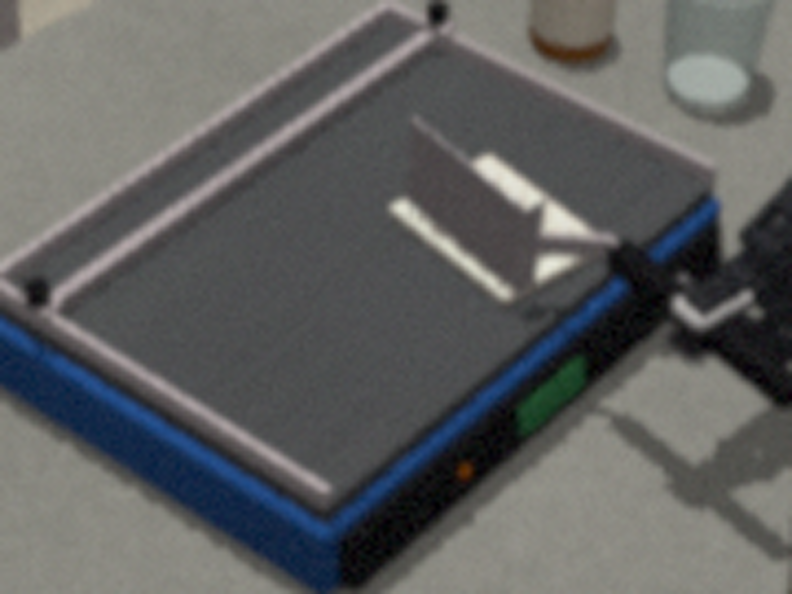

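drive_tool:
  plan:
    - [[0,0.8,0,0,0,0,0],[0,1.6,0,0,0,0,0],[0,2,0,0,0,0,0],[0,2,0,0,0,0,0],[0,2,0,0,0,-2,0]]

```text
clock: 17.3
tcp_pos: [0.425, -0.0865, 0.1943]
orientation: [0.546, 0.508, 0.478, 0.463]
wrist_force: [0.5, -1.7, -1.3]
finger_gap: 0.0162
```

```bash
python3 - <<'E'
from h import *
import cv2
s=st(); b0=blade_of(s["tcp_pos"],quat(s["orientation"]).as_matrix(),.137)
p0=s["tcp_pos"];q=s["joint_pos"];P=[]
p1=np.array([.400,.02,.21])
for i in range(1,16):
    u=i/15;u=u*u*(3-2*u)
    M=down(-.112,np.radians(87*(1-i/15)),np.radians(1.65*(1-u))); P.append((p0+(p1-p0)*u,M))
seq(P,s)
for p,M in P: qn,e,a=ik(p,M,q); print(qn.round(2),e.round(2),(np.abs(qn-q)*12).max().round(1),unhot(blade_of(p,M)).round(3)); q=qn
E
```

```text
t 17.3 q [-0.924  0.941 -0.074  2.055  0.761 -1.548] p [ 0.425  -0.0865  0.1943] F [ 0.5 -1.7 -1.3] M [-1.13  0.24 -0.04] gap 0.0162
[[ 0.114 -0.02   0.993]
 [ 0.992  0.054 -0.113]
 [-0.052  0.998  0.026]]
blade hot [-0.0614 -0.0143  0.1967] tip hot [-0.0163 -0.0233  0.1979] pitch 1.49
[0.13, 0.03, -0.05, -0.2, 0.1, -5.8]
[0.36, 0.12, -0.13, 0.1, 0.0, -5.8]
[0.53, 0.23, -0.2, 0.1, 0.0, -5.8]
[0.65, 0.37, -0.26, 0.1, 0.0, -5.8]
[0.71, 0.51, -0.3, 0.1, 0.1, -5.8]

[0.73, 0.64, -0.34, 0.1, 0.1, -5.8]
[0.7, 0.75, -0.36, 0.1, 0.1, -5.8]
[0.63, 0.83, -0.36, 0.1, 0.1, -5.8]
[0.54, 0.87, -0.36, 0.1, 0.1, -5.8]
[0.42, 0.87, -0.34, 0.1, 0.1, -5.8]

[0.3, 0.82, -0.31, 0.1, 0.1, -5.8]
[0.19, 0.72, -0.26, 0.0, 0.1, -5.8]
[0.09, 0.57, -0.2, 0.0, 0.1, -5.8]
[0.02, 0.37, -0.13, 0.0, 0.1, -5.8]
[-0.01, 0.13, -0.05, 0.0, 0.0, -5.8]

[-0.92  0.86 -0.09  1.98  0.76 -1.45] 0.0 1.1 [-0.059 -0.014  0.195]
[-0.91  0.78 -0.12  1.9   0.75 -1.35] 0.0 1.2 [-0.059 -0.01   0.194]
[-0.89  0.69 -0.15  1.81  0.74 -1.25] 0.0 1.2 [-0.06  -0.005  0.192]
[-0.87  0.6  -0.19  1.73  0.72 -1.15] 0.0 1.2 [-0.062  0.002  0.191]
[-0.84  0.5  -0.23  1.65  0.7  -1.05] 0.0 1.3 [-0.063  0.01   0.19 ]
[-0.8   0.41 -0.27  1.57  0.66 -0.94] 0.0 1.3 [-0.065  0.019  0.19 ]
[-0.76  0.33 -0.31  1.49  0.63 -0.83] 0.0 1.3 [-0.067  0.028  0.189]
[-0.7   0.24 -0.34  1.42  0.58 -0.73] 0.0 1.3 [-0.069  0.038  0.189]
[-0.64  0.17 -0.37  1.36  0.52 -0.62] 0.0 1.3 [-0.07   0.047  0.189]
[-0.57  0.11 -0.39  1.31  0.45 -0.51] 0.0 1.3 [-0.072  0.055  0.189]
[-0.49  0.05 -0.4   1.27  0.38 -0.41] 0.0 1.3 [-0.074  0.062  0.189]
[-0.4   0.02 -0.41  1.23  0.29 -0.3 ] 0.0 1.2 [-0.076  0.068  0.189]
[-0.32 -0.01 -0.41  1.21  0.2  -0.21] 0.0 1.1 [-0.077  0.072  0.189]
[-0.23 -0.02 -0.41  1.2   0.1  -0.12] 0.0 1.2 [-0.078  0.074  0.189]
[-0.15 -0.02 -0.4   1.19  0.   -0.04] 0.0 1.2 [-0.079  0.073  0.189]
```

drive_tool:
  plan:
    - [[0.1,0,0,0,0,-5.8,0],[0.4,0.1,-0.1,0,0,-5.8,0],[0.5,0.2,-0.2,0.1,0,-5.8,0],[0.6,0.4,-0.3,0.1,0,-5.8,0],[0.7,0.5,-0.3,0.1,0.1,-5.8,0]]

```text
clock: 17.72
tcp_pos: [0.4192, -0.0606, 0.1982]
orientation: [0.646, 0.371, 0.592, 0.308]
wrist_force: [-0.3, -0.2, 0.1]
finger_gap: 0.0164
```

drive_tool:
  plan:
    - [[0.7,0.6,-0.3,0.1,0.1,-5.8,0],[0.7,0.8,-0.4,0.1,0.1,-5.8,0],[0.6,0.8,-0.4,0.1,0.1,-5.8,0],[0.5,0.9,-0.4,0.1,0.1,-5.8,0],[0.4,0.9,-0.3,0.1,0.1,-5.8,0]]

```text
clock: 18.13
tcp_pos: [0.4059, -0.0087, 0.2073]
orientation: [0.699, 0.213, 0.67, 0.136]
wrist_force: [0.1, 0.4, -1.1]
finger_gap: 0.0165
```

drive_tool:
  plan:
    - [[0.3,0.8,-0.3,0.1,0.1,-5.8,0],[0.2,0.7,-0.3,0,0.1,-5.8,0],[0.1,0.6,-0.2,0,0.1,-5.8,0],[0,0.4,-0.1,0,0.1,-5.8,0],[0,0.1,0,0,0,-5.8,0]]

```text
clock: 18.55
tcp_pos: [0.3997, 0.0189, 0.2116]
orientation: [0.708, 0.038, 0.704, -0.042]
wrist_force: [-0.0, -0.2, -2.1]
finger_gap: 0.0164
```

```bash
python3 - <<'E'
from h import *
import cv2
s=st()
for n,(x,y,w,h) in {"side":(180,110,240,180),"top":(280,135,180,135)}.items():
    im=env.read_camera(n); cv2.imwrite(f"pics/{n}14.png",cv2.resize(im[y:y+h,x:x+w,::-1],None,fx=3.3,fy=3.3,interpolation=cv2.INTER_CUBIC))
E
```

```text
t 18.55 q [-0.15  -0.023 -0.4    1.186 -0.005 -0.037] p [0.3997 0.0189 0.2116] F [-0.  -0.2 -2.1] M [ 0.01  0.19 -0.09] gap 0.0164
[[ 0.006  0.113  0.994]
 [-0.006  0.994 -0.113]
 [-1.    -0.005  0.007]]
blade hot [-0.082   0.072   0.1915] tip hot [-0.0368  0.0631  0.1919] pitch 0.39
```

View pics/top14.png

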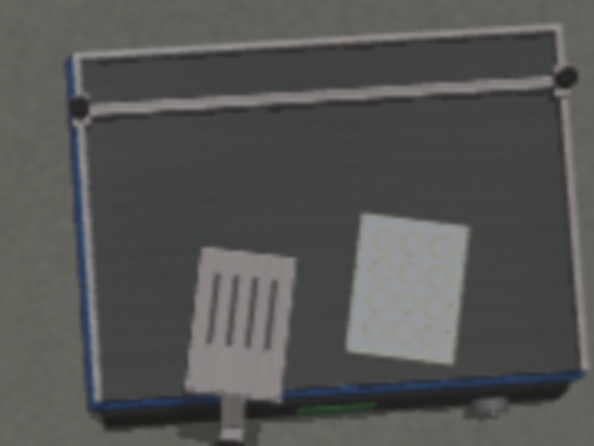

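View pics/side14.png

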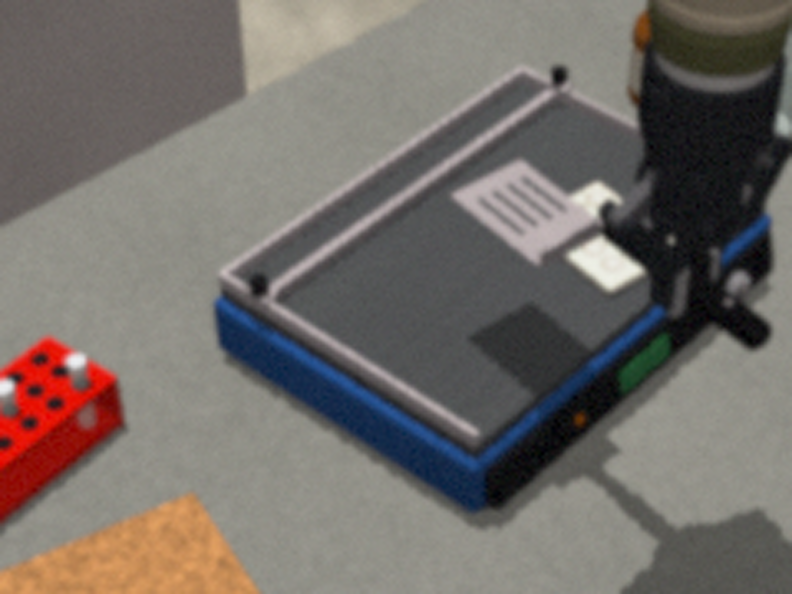

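```bash
python3 - <<'E'
from h import *
print("plate hot",unhot(back("top",[(403.6,222.6)],.079)[0]), [unhot(back("top",[(x/3.3+280,y/3.3+135)],.079)[0]).round(3).tolist() for x,y in((362,213),(469,227),(453,363),(347,352))])
s=env.get_state(); M=down(-.11); p1=tcp_for([.566,.313,.09],M,.137); p0=s["tcp_pos"];print(p1)
P=[]
for i in range(1,16):
    u=i/15;u=u*u*(3-2*u); p=p0+(p1-p0)*u
    v=max(0,(i-7)/8);v=v*v*(3-2*v); p[2]=p0[2]+(p1[2]-p0[2])*v
    P.append((p,M))
seq(P,s)
E
```

```text
plate hot [-0.05525471 -0.05002209  0.079     ] [[-0.001, -0.022, 0.079], [-0.015, -0.095, 0.079], [-0.108, -0.077, 0.079], [-0.096, -0.005, 0.079]]
[0.42982801 0.32803963 0.111     ]
[-0.0, 0.39, -0.0, 0.2, 0.3, 0.1]
[0.0, 1.11, -0.01, 0.0, 0.0, 0.0]
[0.0, 1.71, -0.02, 0.0, 0.0, 0.0]
[0.0, 2.2, -0.03, 0.0, 0.0, 0.0]
[0.0, 2.59, -0.03, 0.0, 0.0, 0.0]

[0.0, 2.86, -0.03, 0.0, 0.0, 0.0]
[0.0, 3.02, -0.04, 0.0, 0.0, 0.0]
[0.43, 3.08, -0.04, 0.0, 0.0, 0.0]
[1.13, 3.02, -0.04, 0.0, 0.0, 0.0]
[1.6, 2.86, -0.03, 0.0, 0.0, 0.0]

[1.83, 2.59, -0.03, 0.0, 0.0, 0.0]
[1.83, 2.2, -0.03, 0.0, 0.0, 0.0]
[1.6, 1.71, -0.02, 0.0, 0.0, 0.0]
[1.13, 1.11, -0.01, 0.0, 0.0, 0.0]
[0.43, 0.39, -0.0, 0.0, 0.0, 0.0]
```

drive_tool:
  plan:
    - [[0,0.4,0,0.2,0.3,0.2,0],[0,1.1,0,0,0,0,0],[0,1.7,0,0,0,0,0],[0,2.2,0,0,0,0,0],[0,2.6,0,0,0,0,0]]

```text
clock: 19.07
tcp_pos: [0.4098, 0.0967, 0.2097]
orientation: [0.704, 0.045, 0.707, -0.041]
wrist_force: [0.2, -0.8, -1.6]
finger_gap: 0.0162
```

drive_tool:
  plan:
    - [[0,2.9,0,0,0,0,0],[0,3.0,0,0,0,0,0],[0.4,3.1,-0.1,0,0,0,0],[1.1,3.0,-0.1,0,0,0,0],[1.6,2.9,-0.1,0,0,0,0]]

```text
clock: 19.48
tcp_pos: [0.4257, 0.2465, 0.1799]
orientation: [0.705, 0.045, 0.707, -0.04]
wrist_force: [1.5, -0.5, -1.5]
finger_gap: 0.0158
```

drive_tool:
  plan:
    - [[1.8,2.6,0,0,0,0,0],[1.8,2.2,0,0,0,0,0],[1.6,1.7,0,0,0,0,0],[1.1,1.1,0,0,0,0,0],[0.4,0.4,0,0,0,0,0]]

```text
clock: 19.9
tcp_pos: [0.4333, 0.3251, 0.1103]
orientation: [0.703, 0.043, 0.708, -0.041]
wrist_force: [0.4, -0.6, -1.6]
finger_gap: 0.0162
```

drive_tool:
  plan:
    - [[0.8,0,0,0,0,0,0],[1.6,0,0,0,0,0,0],[1.8,0,0,0,0,0,0],[1.4,0,0,0,0,0,0],[0.6,0,0,0,0,0,0]]

```text
clock: 20.32
tcp_pos: [0.4331, 0.3239, 0.0494]
orientation: [0.704, 0.043, 0.708, -0.041]
wrist_force: [-0.2, 0.1, -0.7]
finger_gap: 0.0163
```

```bash
python3 - <<'E'
from h import *
import cv2
s=st(); print(blade_of(s["tcp_pos"],quat(s["orientation"]).as_matrix(),.137))
for n,(x,y,w,h) in {"side":(160,230,160,120),"top":(160,160,140,105)}.items():
    im=env.read_camera(n); cv2.imwrite(f"pics/{n}15.png",cv2.resize(im[y:y+h,x:x+w,::-1],None,fx=4.5,fy=4.5,interpolation=cv2.INTER_CUBIC))
st()
E
```

```text
t 20.32 q [ 0.491  0.375 -0.338  0.861  0.004  0.611] p [0.4331 0.3239 0.0494] F [-0.2  0.1 -0.7] M [-0.03  0.18 -0.02] gap 0.0163
[[-0.005  0.119  0.993]
 [ 0.002  0.993 -0.119]
 [-1.     0.002 -0.005]]
blade hot [-0.024   0.3727  0.0277] tip hot [0.021  0.3635 0.0275] pitch -0.28
[0.56901289 0.30763552 0.02769214]
t 20.42 q [ 0.492  0.374 -0.336  0.863  0.004  0.611] p [0.4333 0.3244 0.0501] F [-0.3 -0.3 -1.8] M [-0.03  0.13  0.03] gap 0.0165
[[-0.004  0.119  0.993]
 [ 0.003  0.993 -0.119]
 [-1.     0.002 -0.005]]
blade hot [-0.0238  0.3731  0.0285] tip hot [0.0213 0.3639 0.0283] pitch -0.26
```

View pics/side15.png

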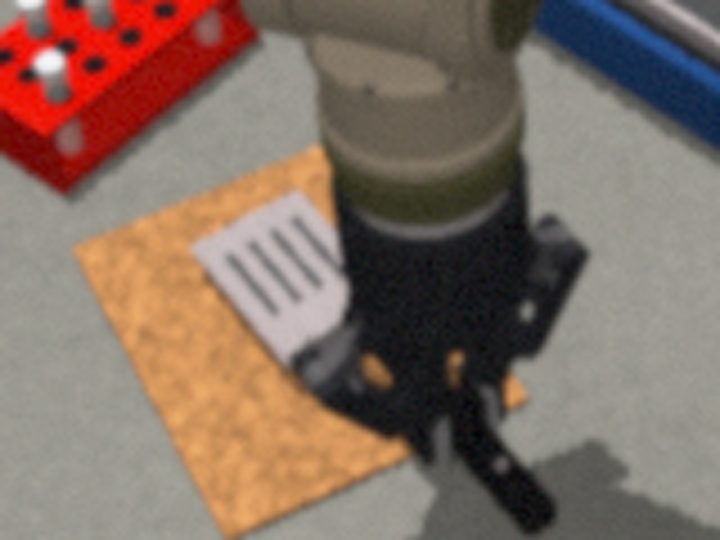

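View pics/top15.png

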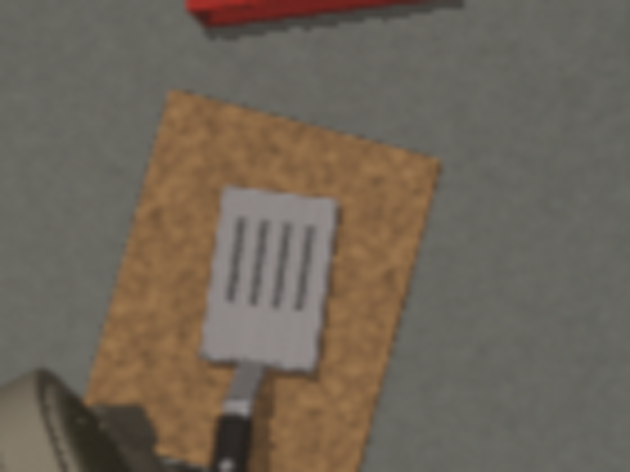

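drive_tool:
  plan:
    - [[0.4,0,0,0,0,0,0],[0.6,0,0,0,0,0,0],[0.5,0,0,0,0,0,0],[0.2,0,0,0,0,0,0],[0.1,0,0,0,0,0,0]]

```text
clock: 20.83
tcp_pos: [0.4335, 0.3258, 0.0324]
orientation: [0.705, 0.043, 0.707, -0.04]
wrist_force: [0.9, 0.5, -0.7]
finger_gap: 0.0165
```

drive_tool:
  plan:
    - [[0.1,0,0,0,0,0,0],[0.1,0,0,0,0,0,0],[0,0,0,0,0,0,0],[0,0,0,0,0,0,0],[0,0,0,0,0,0,0]]

```text
clock: 21.25
tcp_pos: [0.4339, 0.326, 0.0309]
orientation: [0.705, 0.043, 0.707, -0.04]
wrist_force: [-1.4, 0.8, 0.0]
finger_gap: 0.0162
```

```bash
python3 -c "
from h import *
s=st()"
```

```text
t 21.25 q [ 0.494  0.396 -0.358  0.816  0.004  0.612] p [0.4339 0.326  0.0309] F [-1.4  0.8  0. ] M [ 0.01  0.02 -0.07] gap 0.0162
[[-0.002  0.117  0.993]
 [ 0.004  0.993 -0.117]
 [-1.     0.003 -0.002]]
blade hot [-0.023   0.375   0.0096] tip hot [0.0221 0.3659 0.0095] pitch -0.13
```

drive_tool:
  plan:
    - [[0.1,0,0,0,0,0,0],[0,0,0,0,0,0,0],[0,0,0,0,0,0,0.2],[0,0,0,0,0,0,0.4],[0,0,0,0,0,0,0.5]]
  squeeze: 20

```text
clock: 21.67
tcp_pos: [0.4339, 0.3259, 0.0296]
orientation: [0.705, 0.043, 0.707, -0.04]
wrist_force: [-0.4, 0.2, -0.9]
finger_gap: 0.0406
```

drive_tool:
  plan:
    - [[0,0,0,0,0,0,0.6],[0,0,0,0,0,0,0.6],[-0.5,0,0,0,0,0,0.6],[-1,0,0,0,0,0,0.6],[-1.5,0,0,0,0,0,0.6]]

```text
clock: 22.08
tcp_pos: [0.433, 0.3253, 0.0595]
orientation: [0.704, 0.042, 0.708, -0.041]
wrist_force: [-0.5, -0.6, 0.1]
finger_gap: 0.0515
```

drive_tool:
  plan:
    - [[-2,0,0,0,0,0,0.6],[-2,0,0,0,0,0,0.6],[-2,0,-1,0,0,0,0.6],[-1,0,-2,0,0,0,0.6],[0,0,-1,0,0,0,0.6]]

```text
clock: 22.5
tcp_pos: [0.3945, 0.3312, 0.1332]
orientation: [0.706, 0.044, 0.706, -0.039]
wrist_force: [0.3, -0.3, -0.5]
finger_gap: 0.051
```

```bash
python3 - <<'E'
from h import *
import cv2
s=st()
for n in("side","top"):
    im=env.read_camera(n); cv2.imwrite(f"pics/{n}16.png",im[:,:,::-1])
    if n=="top": cv2.imwrite("pics/topc16.png",cv2.resize(im[160:330,150:320,::-1],None,fx=3.5,fy=3.5,interpolation=cv2.INTER_CUBIC))
    else: cv2.imwrite("pics/sidec16.png",cv2.resize(im[240:360,160:320,::-1],None,fx=4.5,fy=4.5,interpolation=cv2.INTER_CUBIC))
E
```

```text
t 22.5 q [ 0.54   0.247 -0.291  1.028  0.004  0.657] p [0.3945 0.3312 0.1332] F [ 0.3 -0.3 -0.5] M [ 0.03 -0.03 -0.02] gap 0.051
[[ 0.001  0.117  0.993]
 [ 0.006  0.993 -0.117]
 [-1.     0.006  0.001]]
blade hot [-0.0617  0.3834  0.1123] tip hot [-0.0166  0.3743  0.1123] pitch 0.04
```

View pics/side16.png

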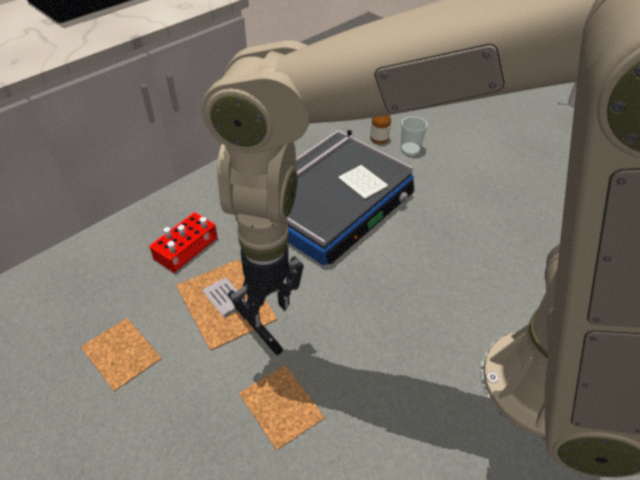

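View pics/topc16.png

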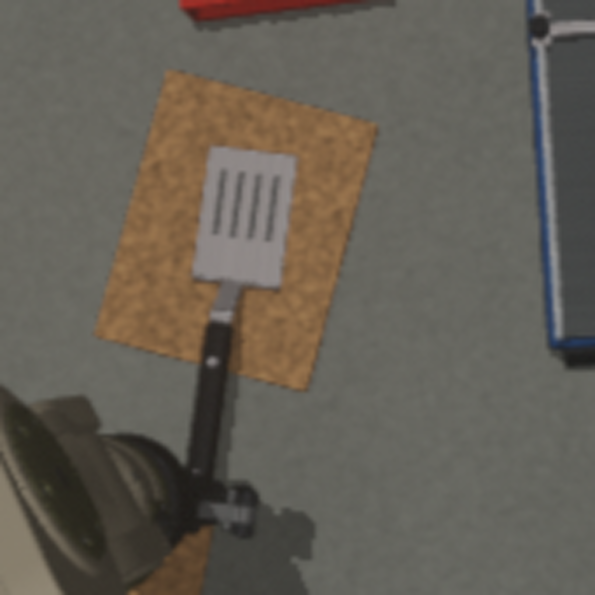

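View pics/sidec16.png

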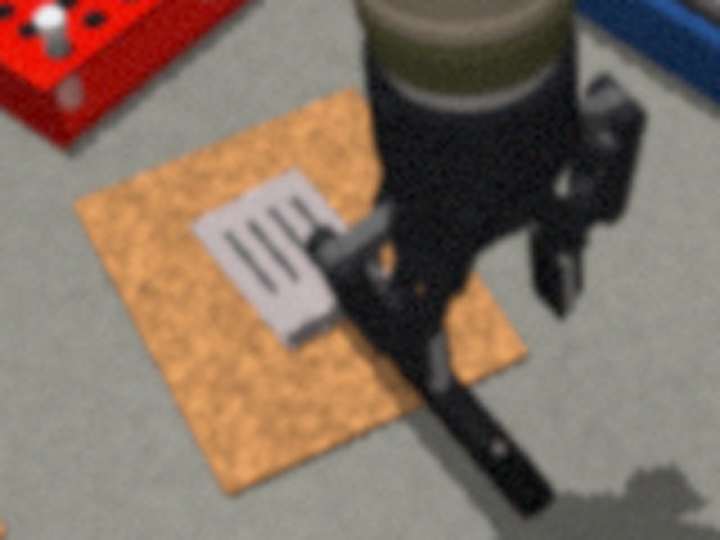

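The spatula is standing flat on its mat, the blade about 10 mm from the centre. The plate is wells up on the hotplate, the bystanders are where they were, and the gripper is clear. I'm handing in.

drive_tool:
  plan:
    - [[0,0,0,0,0,0,0.6],[0,0,0,0,0,0,0.6],[0,0,0,0,0,0,0.6],[0,0,0,0,0,0,0.6],[0,0,0,0,0,0,0.6]]

```text
clock: 23.02
tcp_pos: [0.3945, 0.33, 0.1292]
orientation: [0.705, 0.043, 0.707, -0.041]
wrist_force: [0.1, 0.5, 0.4]
finger_gap: 0.0513
```

```bash
python3 -c "
from h import *
print(env.hand_in())"
```

```text
the job is handed in; nothing more can be done
None
```

I turned the spot plate wells up on the hotplate, set the spatula back on its mat and handed the job in at about 23 s; no verdict was reported.

- **Wedging:** I slid the blade in under the plate until the retaining bar stopped it. It butted against the heel at about 11.4 N total push, with sliding drag around 5 N. That total is inside the 15 N limit.
- **Flip:** I lifted the plate, rolled it over at about 1.4 rad/s just above the surface, and nudged it past vertical so it toppled wells up.
- **Plate at the end:** it lies flat, 12 wells visible. Its centre measured about 65 mm behind the front edge, and its nearest corner about 12 mm inside it.
- **Spatula at the end:** it stands right way up and released on the mat, with the blade's centre about 10 mm from the mat's centre.
- **Bystanders:** in the last pictures the bottle, beaker and rack looked unmoved. I judged that by eye and did not measure it.

**Checks that disagreed:**
- The blade sat about 3 mm farther back in the grip than I had planned, which I corrected for.
- For a moment during the flip the arm sagged about 8 mm below its target. The wrist force peaked near 7 N then, and I saw no contact problem.

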